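# Load two spacer sleeves on a cam lift and hold the lift at its top

### The job

While the lift is down, slip each of the two loose metal sleeves over the pin that it fits on the lift fixture's plate, right down onto the plate. Then swing the fixture's cam lever (the one with the black handle) up to the point where the plate stands highest, and finish while still holding the lever there with the gripper's fingers, without letting go. Leave the screwdriver, screw tray, heat sink and carton where they are.

Things in the scene. Friction and masses are not known exactly. Their poses are not given: they have to be found in the camera images.
- wide_sleeve: loose plain aluminium sleeve (short tube) standing upright on the bench, outside diameter 50 mm, bore 34 mm, 28 mm tall, about 80 g. Fits the thick pin. Origin at the centre of its underside, z up along its axis.
- narrow_sleeve: loose plain aluminium sleeve standing upright on the bench, outside diameter 36 mm, bore 18 mm, 36 mm tall, about 80 g. Fits the thin pin. Origin at the centre of its underside, z up along its axis.
- lift_base: grey foot of the lift fixture, bolted down, its place and yaw differ each time. Origin on the bench surface under the middle of the lift plate; x points away from the robot, y to the left at yaw 0, z up. Foot plate: x -55 to 55 mm, y -150 to 100 mm, 12 mm thick. The cam shaft runs along its y at x = 0, 40 mm above the bench, and carries two 48 mm eccentric discs under the lift plate; the lever sits at its right-hand end (flat bar, 9 mm thick, in the plane y = -115 mm).
- lift (a joint): height of the aluminium lift plate above its lowest position, in m: 0 down, 0.0189 at the highest point of the cam. The plate is 90 mm (x) by 180 mm (y), 10 mm thick, centred over the foot, its top 71 mm above the bench when down. It only moves as the cam lever turns.
- thick_pin (a point): centre of the foot of the thick steel pin, at the level of the plate's top (y = +45 mm in the foot's frame). Pin diameter 30 mm, stands 26 mm above the plate, upright, tapered over the top 4 mm. Moves with the plate.
- thin_pin (a point): centre of the foot of the thin steel pin, at the level of the plate's top (y = -45 mm in the foot's frame). Pin diameter 14 mm, stands 26 mm above the plate, upright, tapered over the top 4 mm. Moves with the plate.
- cam_angle (a joint): angle of the cam lever, rad. At 0 (rest stop, where it starts) it points to the foot's -x and 0.17 rad above level; growing values swing it up and over towards +x; 1.40 is upright; 1.75 (20 degrees past upright) is the highest lift; beyond that the plate sinks again, down to the stop at 2.4. A spring always pulls it back to 0: torque about 0.15 N m at 0 and 0.5 N m at 1.75 (about 5 N at the handle), besides the weight of the plate and its load; if let go it falls back to 0.
- cam_lever: the dark steel cam lever with its shaft, eccentric discs and black handle. Origin on the shaft's axis under the middle of the lift plate; its y lies along the shaft, it turns about y.
- lever_handle (a point): middle of the lever's black round handle, a bar with rounded ends, 14 mm in diameter and about 70 mm long, parallel to the foot's y, fixed to the lever (it turns with it; gripped lightly from above it slips round between the fingers, so a gripper can keep its orientation while the lever swings). It lies 110 mm from the cam shaft's axis, at y = -157 mm in the foot's frame: 59 mm above the bench at rest, 143 mm at the highest lift.
- screwdriver: bystander: screwdriver lying on the bench. 200 mm long; origin at mid-length, level with its underside.
- screw_tray: bystander: grey open plastic tray, 100 x 130 x 35 mm. Origin at the centre of its underside.
- heat_sink: bystander: finned aluminium heat sink, 50 x 80 x 28 mm. Origin at the centre of its underside.
- carton: bystander: closed cardboard carton, 120 x 90 x 70 mm. Origin at the centre of its underside.
Mind the look-alikes: they are no part of the job. Leave any blue or brown look-alike of the wide_sleeve alone.

How it is judged:
By the outcome, as a careful person would: the job done as asked, in the order asked, and still so for the second after the job is handed in, while the arm keeps its last pose, push and grip.
It also fails if it takes over 66 s, if anything falls off the work surface, if the arm or the gripper's body presses on something with over 40 N, if the wrist force passes 120 N, or if a joint passes its speed limit or range.

### The arm

A 6-joint arm with a two-finger parallel gripper is mounted at the origin on the work surface. World frame = base frame: x ahead of the robot, y to its left, z up, the work surface at z = 0. Lengths are in m, angles in rad, forces in N, time in s.
With the tool pointing down it reaches from about 0.375 to 0.9 m from the base axis. Payload 3.1 kg.
Tool frame: the origin (TCP) lies midway between the tips of the shut fingers; the grasp point (between the pads) lies manip.grip_depth behind it (manip.grip_depth is the distance from the TCP to the grasp point, in m); z points along the fingers, y is the direction in which the jaws open and shut (so a half turn about z gives the same grasp; the last joint's range is limited). The gripper opens to 85 mm and grips with 20 to 120 N. Pads are 22 mm wide; open, the fingers measure 114 mm over their backs; the gripper's body (76 mm by 85 mm) begins 54 mm behind the grasp point. The pads swing forward as they close: fully open they stand 13 mm farther back than shut.
Start: joints at [1.153, 0.527, 1.433, -0, 1.181, -0.178], TCP at [0.148, 0.607, 0.231] pointing down, gripper open.
Joint ranges: [-3.08, 3.08], [-0.75, 2.2], [0.22, 2.44], [-1.43, 4.57], [0, 2.65], [-2.85, 2.85]. Speed limits (rad/s): [2.79, 2.79, 3.14, 3.14, 3.14, 3.14].

### API

Orientations are given as a unit quaternion [x, y, z, w].
In Python, from station import manip, vision gives the robot as it stands.
- The arm moves only by the shell command python3 -m crank 'ROWS' [FORCE]. ROWS is JSON, a list of rows, each an object with "grip": the closure, from 0 (fully open) to 1 (shut); "offset": the shift along the tool's x, y, z in mm, a list of three; "angular": the turn, a rotation vector about the tool's x, y, z in degrees, a list of three. A call has 1 to 10 rows; each row is the pose to reach, as a shift and turn from the pose commanded when the call began, along the tool's axes at that moment; what a row does not reach only later rows make up. A row lasts 1/10 s, in which the tool goes at most 50 mm and 8.59 degrees, less where a joint would pass 70% of its speed; a pose out of reach is approached as far as the arm can. A call with a gripper value outside its range is refused whole. The fingers move at their own pace and stop on an object; FORCE is the grip in N (left out, the last holds). Time passes only in rows, so rows that repeat a pose let the fingers close. It gives the time, the measured TCP pose, the force and the opening at its end, in the units of the state.
- manip.sense(): the state, without advancing time (a new reading comes with each control period).
- vision.snapshot(name): name is "side" or "top" or "wrist"; returns a dict with "pixels" (480x640x3 uint8, red, green, blue), "intrinsics" (3x3 intrinsics, pixels), "R" (3x3) and "t" (3): a world point X has camera coordinates R X + t. Camera axes: x right, y down, z forward; pixel columns grow to the right and rows downward; lengths in m; the calibration is good to about 2 mm. The wrist camera is an equidistant fisheye: a pixel r from the principal point sees the ray r / f radians off the axis. A picture is of the moment at which its call begins. There is no depth.
- manip.sign_off(): hands the job in, once; it reports no verdict.
The state is a dict: "t": time; "q": joint angles; "qd": joint speeds; "tau": joint torques, N m; "tcp_pos": TCP position; "tool_rot": TCP orientation; "force": force on the tool from outside, world axes, zero at the start; "ft_torque": the same for the moment, N m; "finger_gap": opening from 0.0 (shut) to 1.0 (fully open).
Only numpy, scipy, OpenCV 4.12 (cv2) and the standard library are available. Lean on these libraries where they do the work, as an engineer would, in place of code of your own. Each camera call takes 0.05 s, during which the arm holds its last target.

## Working session

There is one attempt and no reset: what is moved stays moved. The work goes in short steps, Python scripts to look and compute and a shell command to move; the robot and the scene stay as the last step left them, time stands still between calls to the robot, and variables do not carry over. Pictures are saved under pics/ and viewed, and the job is handed in when it is done.

```bash
ls; mkdir -p pics
python3 - <<'E'
from station import manip, vision
import cv2
print(manip.sense(), manip.grip_depth)
for n in ["side","top","wrist"]:
    s=vision.snapshot(n); cv2.imwrite(f"pics/{n}0.png",s["pixels"][:,:,::-1]); print(n,s["intrinsics"],s["R"],s["t"])
E
```

```text
pics
{'t': 0.0, 'q': array([ 1.15247348e+00,  5.28467520e-01,  1.43393111e+00, -1.46099740e-05,
        1.18135988e+00, -1.78531980e-01]), 'qd': array([ 2.09620125e-03,  1.60471885e-04,  2.66347115e-05,  2.74615421e-04,
        7.89987896e-04, -1.03271632e-04]), 'tau': array([-1.04082086e-03, -4.42370653e+01, -1.78023756e+01, -2.68462863e-04,
        8.60236818e-03, -7.76469182e-07]), 'tcp_pos': array([0.14813436, 0.60644922, 0.23032361]), 'tool_rot': array([ 1.19605562e-01,  9.92820899e-01, -1.03705068e-03, -3.11943944e-04]), 'force': array([ 1.39409562, -0.84956834,  0.2405821 ]), 'ft_torque': array([-0.0168827 ,  0.05615325, -0.10075778]), 'finger_gap': 0.9998176534877121} 0.0187
side [[500.06069108   0.         317.90655574]
 [  0.         500.06069108 230.87390494]
 [  0.           0.           1.        ]] [[-0.94114222 -0.33785319 -0.01032201]
 [-0.23672356  0.68061292 -0.69334552]
 [ 0.24127429 -0.65009328 -0.72053136]] [0.5301215  0.16211849 1.0788691 ]
top [[509.29681685   0.         318.68726629]
 [  0.         509.29681685 242.65551782]
 [  0.           0.           1.        ]] [[-0.01321891 -0.99965476  0.0227071 ]
 [-0.9843646   0.0090209  -0.17591178]
 [ 0.17564621 -0.02467743 -0.98414401]] [0.00131253 0.56526548 1.16694156]
wrist [[371.64829954   0.         320.49906129]
 [  0.         371.64829954 233.84703466]
 [  0.           0.           1.        ]] [[ 0.23697122  0.9715149  -0.00185205]
 [ 0.92670238 -0.22546745  0.30064451]
 [ 0.29166305 -0.0729604  -0.95373447]] [-0.62517252 -0.03865962  0.38058797]
```

View pics/side0.png

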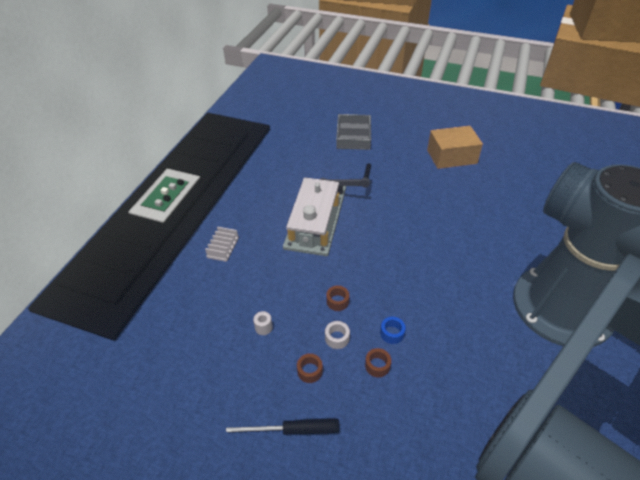

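View pics/top0.png

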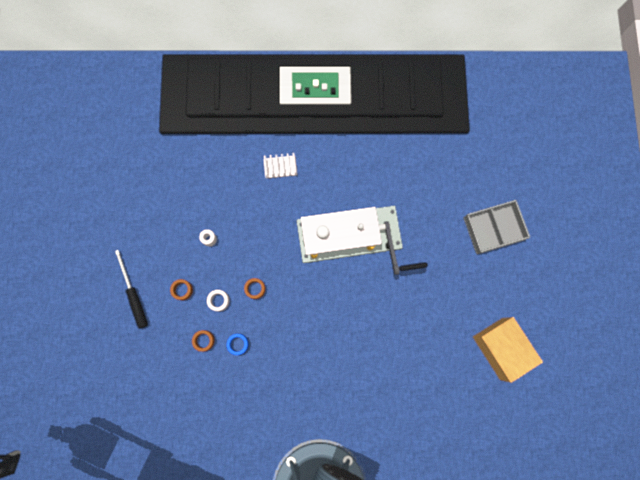

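View pics/wrist0.png

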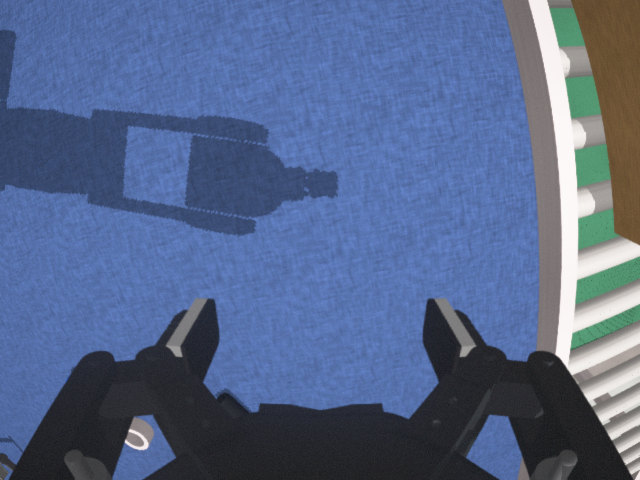

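Top view: wide sleeve candidates are the white ring (217,300), brown rings (180,290), (254,288), (203,341) and a blue ring (237,344). Only the white one is plain aluminium. The tall small-bore tube at (207,238) should be the narrow sleeve. I'll confirm this in an enlarged crop and measure.

```bash
cat > h.py <<'E'
import numpy as np, cv2
from station import manip, vision
def ray(s,u,v):
    K=np.array(s["intrinsics"]);R=np.array(s["R"]);t=np.array(s["t"])
    x=(u-K[0,2])/K[0,0]; y=(v-K[1,2])/K[1,1]
    if s.get("fish"):
        r=np.hypot(x,y); d=np.array([x/r*np.sin(r),y/r*np.sin(r),np.cos(r)]) if r>0 else np.array([0,0,1.])
    else: d=np.array([x,y,1.])
    d=R.T@d; return -R.T@t, d/np.linalg.norm(d)
def onz(s,u,v,z):
    o,d=ray(s,u,v); return o+d*(z-o[2])/d[2]
def tri(*rs):
    A=sum(np.eye(3)-np.outer(d,d) for o,d in rs); b=sum((np.eye(3)-np.outer(d,d))@o for o,d in rs)
    return np.linalg.solve(A,b)
def proj(s,X):
    p=np.array(s["R"])@X+s["t"]; K=s["intrinsics"]
    if s.get("fish"):
        r=np.hypot(p[0],p[1]);th=np.arctan2(r,p[2]); p=np.array([p[0]/r*th,p[1]/r*th,1])
    return np.array([K[0][0]*p[0]/p[2]+K[0][2],K[1][1]*p[1]/p[2]+K[1][2]])
def snap(n):
    s=vision.snapshot(n); s["fish"]=(n=="wrist"); return s
def tool():
    from scipy.spatial.transform import Rotation as Ro
    st=manip.sense(); return st, Ro.from_quat(st["tool_rot"]).as_matrix()
E
python3 - <<'E'
from h import *
T=snap("top");S=snap("side")
import pickle; pickle.dump((T,S),open("ts.pkl","wb"))
for nm,s,roi in [("top",T,[(160,215,275,360),(285,200,440,285)]),("side",S,[(245,280,415,390),(270,160,385,260)])]:
    g=s["pixels"].astype(int); m=((g.min(2)>150)&(g.max(2)-g.min(2)<45)).astype(np.uint8)
    n,l,st,c=cv2.connectedComponentsWithStats(m)
    for i in range(1,n):
        if 30<st[i,4]<6000 and 150<st[i,1]<400 : print(nm,st[i],c[i].round(1))
    for k,(a,b,cc,d) in enumerate(roi):
        im=s["pixels"][b:d,a:cc,::-1]; f=min(800/im.shape[1],600/im.shape[0]); cv2.imwrite(f"pics/{nm}_c{k}.png",cv2.resize(im,None,fx=f,fy=f,interpolation=cv2.INTER_CUBIC)); print(f)
E
```

```text
top [263 153  34  25 680] [279.4 165.5]
top [ 297  206  105   57 3805] [346.6 230.2]
top [ 469  207   55   45 1390] [495.5 228.7]
top [199 229  16  16 171] [206.5 236.4]
top [115 250  16  39 128] [122.2 268. ]
top [324 252  47   7  91] [346.4 254.8]
top [206 289  22  22 247] [216.9 299.8]
4.137931034482759
5.161290322580645
side [130 169  69  52 860] [163.2 196.3]
side [ 287  178   51   55 1825] [312.9 205. ]
side [254 312  17  15 157] [261.8 318.7]
side [526 313  11   9  45] [530.6 317.9]
side [325 321  24  22 216] [336.9 331.6]
4.705882352941177
6.0
```

View pics/top_c0.png

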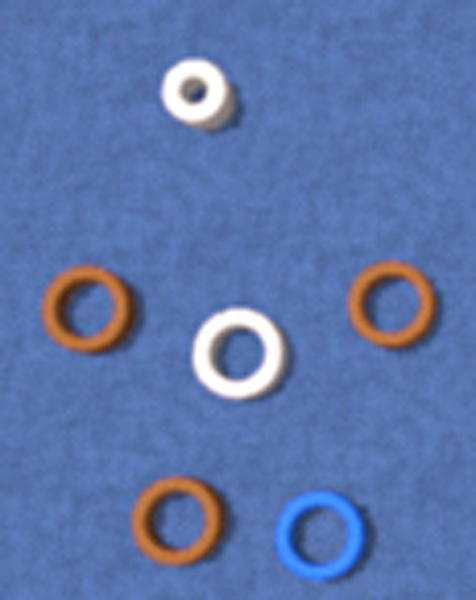

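View pics/top_c1.png

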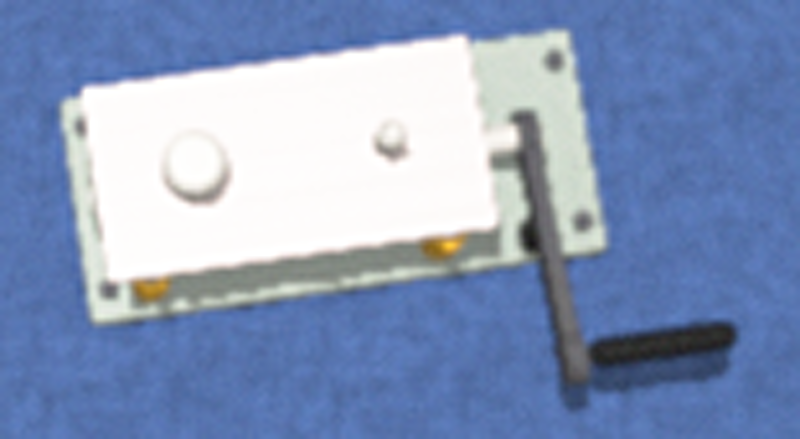

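View pics/side_c0.png

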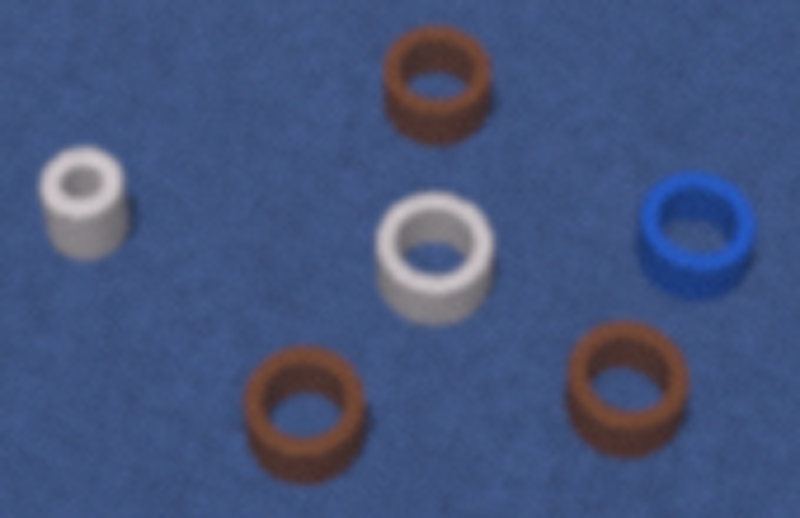

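View pics/side_c1.png

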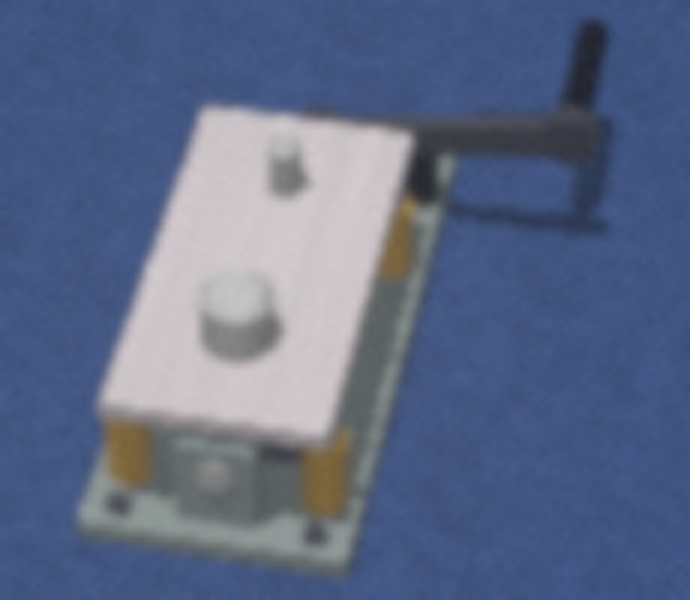

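Run:
```python
from h import *
import pickle; T,S=pickle.load(open("ts.pkl","rb"))
for n,a,b,z in [("wide",(217.1,299.7),(337,331.2),.028),("narrow",(206.7,236.6),(262.2,318.1),.036),("thick",(322.6,230.8),(308.9,208.8),.097),("thin",(360.1,225.8),(317,184.1),.097),("handle",(413.1,266.1),(367.2,171.2),.059)]:
    print(n,tri(ray(T,*a),ray(S,*b)).round(4),onz(T,*a,z).round(4),onz(S,*b,z).round(4))
# plate corners top (z=.071) from crop
C=[(80,88),(466,36),(496,228),(108,280)]
P=np.array([onz(T,285+(x+.5)/5.161-.5,200+(y+.5)/5.161-.5,.071) for x,y in C]);print(P.round(4),P.mean(0), [np.linalg.norm(P[i]-P[i-1]).round(4) for i in range(4)])
d=P[0]-P[1]+P[3]-P[2]; print("yaw",np.degrees(np.arctan2(-d[0],d[1])))
st,R=tool();print(R.round(3))
```

```text
wide [0.4352 0.2381 0.0263] [0.4338 0.2376 0.028 ] [0.4362 0.2393 0.028 ]
narrow [0.5869 0.265  0.0357] [0.5851 0.2645 0.036 ] [0.5887 0.2653 0.036 ]
thick [ 0.5871 -0.013   0.0939] [ 0.5846 -0.0132  0.097 ] [ 0.5879 -0.01    0.097 ]
thin [ 0.5982 -0.1001  0.0952] [ 0.5956 -0.1002  0.097 ] [ 0.5998 -0.0981  0.097 ]
handle [ 0.5061 -0.2262  0.0629] [ 0.5053 -0.2272  0.059 ] [ 0.5084 -0.2308  0.059 ]
[[ 0.6245  0.0387  0.071 ]
 [ 0.6477 -0.1397  0.071 ]
 [ 0.5575 -0.1505  0.071 ]
 [ 0.5352  0.0266  0.071 ]] [ 0.59121422 -0.05620436  0.071     ] [np.float64(0.0901), np.float64(0.1799), np.float64(0.0908), np.float64(0.1785)]
yaw 7.293027439921511
[[-0.971  0.237 -0.   ]
 [ 0.237  0.971 -0.001]
 [ 0.    -0.001 -1.   ]]
```

The identification is clear: white ring (217,300) is wide_sleeve, tall tube (207,238) is narrow_sleeve, and the sizes, heights and pin spacing all check out. Next I work out the first move, a hover over the wide sleeve with the jaws along the foot's x.

```bash
cat >> h.py <<'E'
def go(X,yaw=None):
    """print offset mm and z-turn deg from the current measured pose for TCP to X, tool y at world angle yaw deg"""
    from scipy.spatial.transform import Rotation as Ro
    st,R=tool(); o=R.T@(np.array(X)-st["tcp_pos"])*1000
    a=None
    if yaw is not None:
        c,s=np.cos(np.radians(yaw)),np.sin(np.radians(yaw)); y=np.array([c,s,0]);z=np.array([0,0,-1.])
        G=np.stack([np.cross(y,z),y,z],1); a=np.degrees(Ro.from_matrix(R.T@G).as_rotvec()).round(2)
    print("t",round(st["t"],2),"tcp",st["tcp_pos"].round(4),"yaw",np.degrees(np.arctan2(R[1,1],R[0,1])).round(2),"F",st["force"].round(1),"gap",round(st["finger_gap"],3),"off",o.round(1),"ang",a)
E
python3 -c "
from h import *
go([.435,.2384,.12],7.3)"
```

```text
t 0.25 tcp [0.1483 0.6068 0.2308] yaw 76.26 F [-0.6 -0.5 -0.2] gap 0.995 off [-366.1 -289.7  111.1] ang [-6.000e-02  2.000e-02  6.896e+01]
```

```bash
python3 -m crank '[{"grip":0,"offset":[-366,-290,111],"angular":[0,0,69]},{"grip":0,"offset":[-366,-290,111],"angular":[0,0,69]},{"grip":0,"offset":[-366,-290,111],"angular":[0,0,69]},{"grip":0,"offset":[-366,-290,111],"angular":[0,0,69]},{"grip":0,"offset":[-366,-290,111],"angular":[0,0,69]},{"grip":0,"offset":[-366,-290,111],"angular":[0,0,69]},{"grip":0,"offset":[-366,-290,111],"angular":[0,0,69]},{"grip":0,"offset":[-366,-290,111],"angular":[0,0,69]},{"grip":0,"offset":[-366,-290,111],"angular":[0,0,69]},{"grip":0,"offset":[-366,-290,111],"angular":[0,0,69]}]'
python3 - <<'E'
from h import *
go([.435,.2384,.12],7.3)
w=snap("wrist"); cv2.imwrite("pics/w1.png",w["pixels"][:,:,::-1]); import pickle; pickle.dump(w,open("w1.pkl","wb"))
go([.435,.2384,.12],7.3)
print(proj(w,np.array([.435,.2384,.028])),proj(w,np.array([.587,.265,.036])))
E
```

```text
t: 1.25
tcp_pos: [0.4372, 0.2359, 0.1197]
tool_rot: [0.662, 0.75, 0.0, 0.0]
force: [-0.1, 0.1, -0.8]
finger_gap: 0.998
t 1.25 tcp [0.4372 0.2359 0.1197] yaw 7.1 F [-0.1  0.1 -0.8] gap 0.998 off [ 2.8 -1.9 -0.3] ang [ 0.03  0.02 -0.2 ]
t 1.3 tcp [0.4397 0.2338 0.1191] yaw 7.01 F [ 2.2 -0.9 -1.2] gap 0.998 off [ 5.1 -4.1 -1. ] ang [ 0.11  0.1  -0.29]
[317.97727189 236.04794264] [533.12946009 229.22671234]
```

View pics/w1.png

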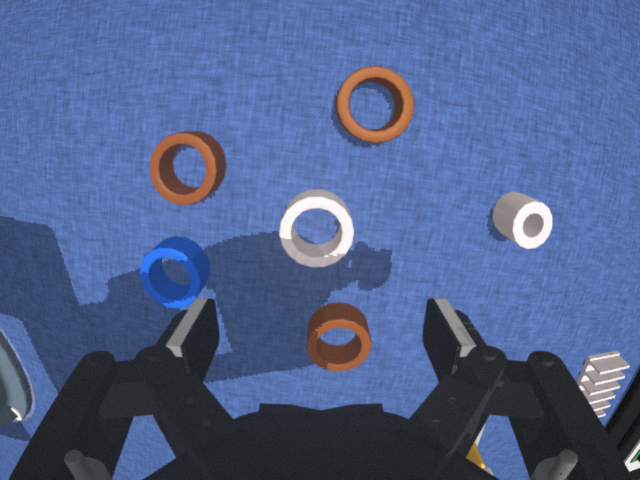

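The wrist picture shows the white wide sleeve at (316,229) and the narrow one at (533,225), with the arm not yet settled. I'll settle it and measure again.

```bash
python3 -m crank '[{"grip":0,"offset":[0,0,0],"angular":[0,0,0]},{"grip":0,"offset":[0,0,0],"angular":[0,0,0]},{"grip":0,"offset":[0,0,0],"angular":[0,0,0]}]'
cat >> h.py <<'E'
def ell(s,roi,save=None,lo=150,hi=256,sat=45):
    a,b,c,d=roi; g=s["pixels"][b:d,a:c].astype(int); m=((g.min(2)>lo)&(g.min(2)<hi)&(g.max(2)-g.min(2)<sat)).astype(np.uint8)
    cs,_=cv2.findContours(m,cv2.RETR_LIST,cv2.CHAIN_APPROX_NONE)
    im=cv2.resize(s["pixels"][b:d,a:c,::-1],None,fx=4,fy=4,interpolation=cv2.INTER_CUBIC); out=[]
    for k in cs:
        if len(k)>25:
            e=cv2.fitEllipse(k); out.append((e[0][0]+a,e[0][1]+b,e[1])); print(np.round(out[-1][:2],1),np.round(e[1],1),len(k))
            cv2.ellipse(im,((e[0][0]*4+2,e[0][1]*4+2),(e[1][0]*4,e[1][1]*4),e[2]),(0,0,255),1)
    if save: cv2.imwrite(save,im)
    return out
E
python3 - <<'E'
from h import *
w=snap("wrist")
go([.435,.2384,.12],7.3)
for e in ell(w,(260,170,380,290),"pics/e1.png",lo=190): print(onz(w,*e[:2],.028).round(4))
for e in ell(w,(470,170,580,270),"pics/e2.png",lo=190): print(onz(w,*e[:2],.036).round(4))
E
```

```text
t: 1.6
tcp_pos: [0.4342, 0.2394, 0.1206]
tool_rot: [0.66, 0.751, 0.0, -0.0]
force: [-0.6, 0.4, -0.1]
finger_gap: 1.0
t 1.65 tcp [0.4342 0.2395 0.1206] yaw 7.38 F [0.  0.3 0.3] gap 0.999 off [-1.2  0.6  0.6] ang [ 0.01 -0.01  0.08]
[321.3 232.3] [55.6 66.4] 226
[0.4338 0.2445 0.028 ]
[534.3 230.7] [20.2 25.7] 65
[533.8 230.4] [36.6 46.9] 120
[0.5857 0.2681 0.036 ]
[0.5852 0.2683 0.036 ]
```

View pics/e1.png

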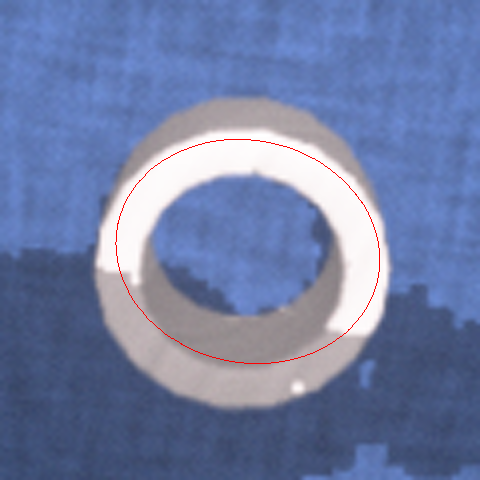

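View pics/e2.png

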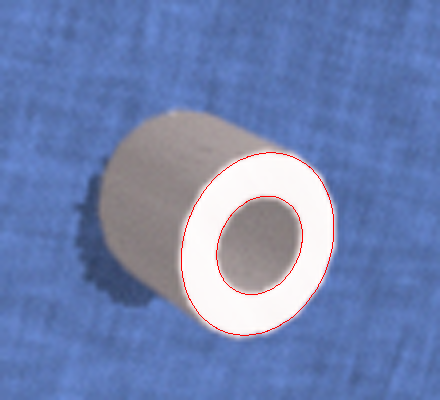

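Run:
```python
from h import *
w=snap("wrist"); p=onz(w,320.5,237,.028); print(p)
go([p[0],p[1],.003],7.3)
```

```text
[0.43370773 0.2413048  0.028     ]
t 1.7 tcp [0.4343 0.2395 0.1206] yaw 7.38 F [-0.2 -0.1 -0.5] gap 0.997 off [  1.8  -0.4 117.6] ang [ 0.01 -0.01  0.08]
```

```bash
python3 -m crank '[{"grip":0,"offset":[1.8,0,40],"angular":[0,0,0]},{"grip":0,"offset":[1.8,0,80],"angular":[0,0,0]},{"grip":0,"offset":[1.8,0,105],"angular":[0,0,0]},{"grip":0,"offset":[1.8,0,117],"angular":[0,0,0]},{"grip":0,"offset":[1.8,0,117],"angular":[0,0,0]},{"grip":0.5,"offset":[1.8,0,117],"angular":[0,0,0]},{"grip":0.5,"offset":[1.8,0,117],"angular":[0,0,0]},{"grip":0.5,"offset":[1.8,0,117],"angular":[0,0,0]},{"grip":0.5,"offset":[1.8,0,117],"angular":[0,0,0]},{"grip":0.5,"offset":[1.8,0,117],"angular":[0,0,0]}]' 30
python3 - <<'E'
from h import *
go([0.4337,.2413,.003],7.3)
w=snap("wrist"); cv2.imwrite("pics/w2.png",w["pixels"][:,:,::-1])
E
```

```text
t: 2.7
tcp_pos: [0.4355, 0.2406, 0.0049]
tool_rot: [0.661, 0.75, 0.001, 0.001]
force: [-1.2, 1.5, 6.6]
finger_gap: 0.585
t 2.7 tcp [0.4355 0.2406 0.0049] yaw 7.25 F [-1.2  1.5  6.6] gap 0.585 off [ 0.9 -1.7  1.9] ang [ 0.14 -0.03 -0.05]
```

View pics/w2.png

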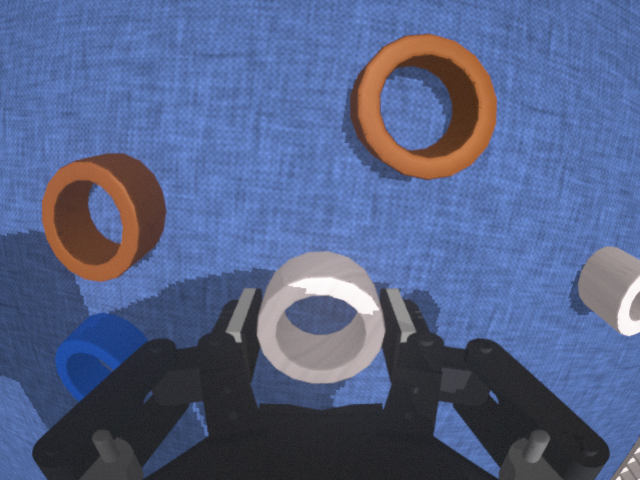

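Wide sleeve is gripped (gap 49.7 mm, ring at (322,318)). Now I lift it and go to a viewpoint over the plate.

```bash
python3 -m crank '[{"grip":0.6,"offset":[0,0,-40],"angular":[0,0,0]},{"grip":0.6,"offset":[0,0,-90],"angular":[0,0,0]},{"grip":0.6,"offset":[0,0,-140],"angular":[0,0,0]},{"grip":0.6,"offset":[0,0,-190],"angular":[0,0,0]},{"grip":0.6,"offset":[0,0,-200],"angular":[0,0,0]}]' 30; python3 -c "
from h import *
go([.60,-.14,.20],7.3)"
```

```text
t: 3.25
tcp_pos: [0.4381, 0.2413, 0.2097]
tool_rot: [0.661, 0.751, 0.006, 0.004]
force: [0.2, 0.0, -0.7]
finger_gap: 0.585
t 3.25 tcp [0.4381 0.2413 0.2097] yaw 7.27 F [ 0.2  0.  -0.7] gap 0.585 off [-398.8  112.2   10.3] ang [ 0.76 -0.12 -0.03]
```

```bash
python3 -m crank '[{"grip":0.6,"offset":[-48,14,0],"angular":[0,0,0]},{"grip":0.6,"offset":[-96,28,0],"angular":[0,0,0]},{"grip":0.6,"offset":[-144,42,0],"angular":[0,0,0]},{"grip":0.6,"offset":[-192,56,0],"angular":[0,0,0]},{"grip":0.6,"offset":[-240,70,0],"angular":[0,0,0]},{"grip":0.6,"offset":[-288,84,0],"angular":[0,0,0]},{"grip":0.6,"offset":[-336,98,0],"angular":[0,0,0]},{"grip":0.6,"offset":[-384,112,0],"angular":[0,0,0]},{"grip":0.6,"offset":[-399,116,3],"angular":[0,0,0]},{"grip":0.6,"offset":[-399,116,3],"angular":[0,0,0]}]'; python3 -m crank '[{"grip":0.6,"offset":[0,0,0],"angular":[0,0,0]},{"grip":0.6,"offset":[0,0,0],"angular":[0,0,0]},{"grip":0.6,"offset":[0,0,0],"angular":[0,0,0]}]'
python3 - <<'E'
from h import *
w=snap("wrist"); cv2.imwrite("pics/w3.png",w["pixels"][:,:,::-1]); import pickle; pickle.dump(w,open("w3.pkl","wb"))
go([.60,-.14,.2],7.3)
print(proj(w,np.array([.587,-.012,.097])),proj(w,np.array([.5982,-.099,.097])))
E
```

```text
t: 4.25
tcp_pos: [0.6003, -0.1434, 0.1992]
tool_rot: [0.662, 0.749, -0.0, -0.0]
force: [0.4, 0.1, -1.0]
finger_gap: 0.579
t: 4.55
tcp_pos: [0.5996, -0.1389, 0.2004]
tool_rot: [0.66, 0.751, -0.0, -0.001]
force: [0.5, 0.3, -0.2]
finger_gap: 0.583
t 4.6 tcp [ 0.5999 -0.1392  0.2006] yaw 7.37 F [ 0.2 -0.9 -0.5] gap 0.582 off [-0.8  0.   0.6] ang [-0.02 -0.02  0.07]
[326.98580538  47.31104081] [326.61056563 178.14651985]
```

View pics/w3.png

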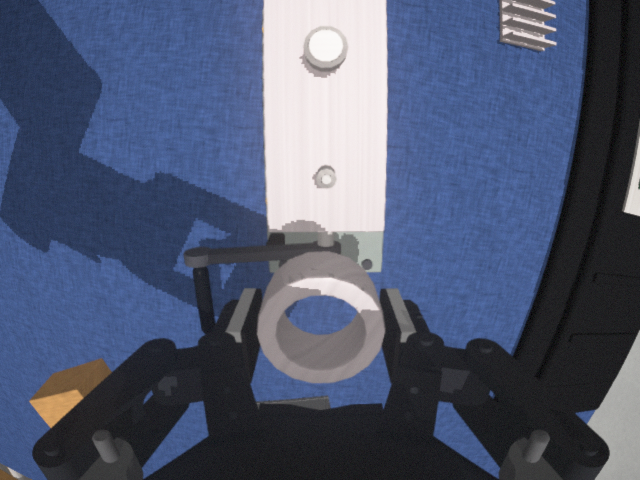

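Run:
```python
import pickle
from h import *
w=pickle.load(open("w3.pkl","rb"))
a=w["pixels"][10:210,280:380,::-1]; b=w["pixels"][240:400,240:400,::-1]
A=cv2.resize(a,None,fx=3,fy=3,interpolation=cv2.INTER_CUBIC);B=cv2.resize(b,None,fx=3,fy=3,interpolation=cv2.INTER_CUBIC)
im=np.zeros((600,800,3),np.uint8);im[:600,:300]=A;im[:480,310:790]=B;cv2.imwrite("pics/w3c.png",im)
```

```text
(no output)
```

View pics/w3c.png

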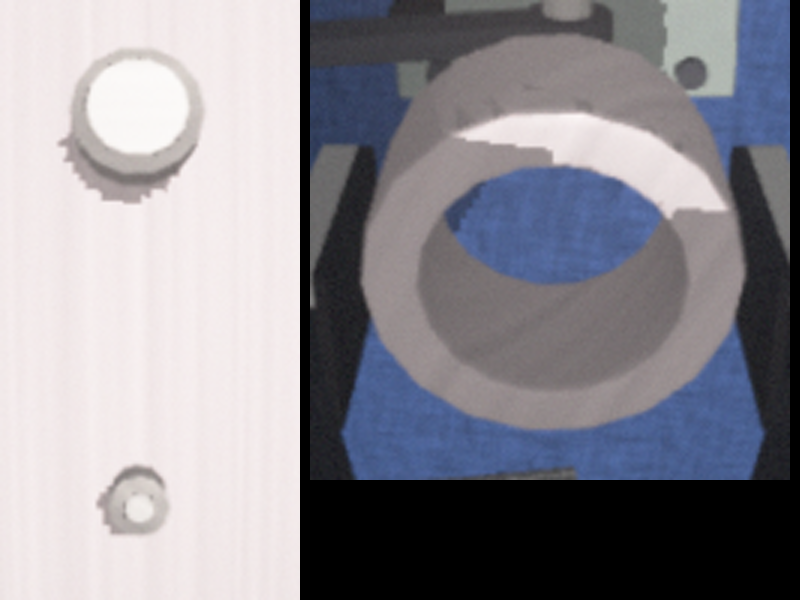

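Run:
```python
import pickle
from h import *
w=pickle.load(open("w3.pkl","rb"))
st,R=tool(); tcp=st["tcp_pos"]
P=onz(w,325.4,45.2,.097);Q=onz(w,326.1,179.1,.097)
print(P.round(4),Q.round(4),np.linalg.norm(P-Q), np.degrees(np.arctan2(Q[0]-P[0],P[1]-Q[1])))
for dz in (.019,.023,.027):
    s=onz(w,320.6,330.5,tcp[2]+dz); L=onz(w,240+(362-310)/3-.3,330.5,tcp[2]+dz);Rr=onz(w,240+(743-310)/3-.3,330.5,tcp[2]+dz)
    print("sleeve rel tool",(R.T@(s-tcp)*1000).round(1),"width",np.linalg.norm(L-Rr))
    X=P-(s-tcp); go([X[0],X[1],.2],7.3)
```

```text
[ 0.5858 -0.0107  0.097 ] [ 0.5979 -0.0997  0.097 ] 0.08982056899928705 7.7763317927108515
sleeve rel tool [  0.1  -0.4 -19. ] width 0.050120996198916495
t 4.6 tcp [ 0.5999 -0.1392  0.2006] yaw 7.37 F [ 0.2 -0.9 -0.5] gap 0.582 off [129.2   2.9   0.6] ang [-0.02 -0.02  0.07]
sleeve rel tool [  2.6  -0.4 -23. ] width 0.048502747084381466
t 4.6 tcp [ 0.5999 -0.1392  0.2006] yaw 7.37 F [ 0.2 -0.9 -0.5] gap 0.582 off [126.6   2.9   0.6] ang [-0.02 -0.02  0.07]
sleeve rel tool [  5.1  -0.4 -27. ] width 0.04688449796984622
t 4.6 tcp [ 0.5999 -0.1392  0.2006] yaw 7.37 F [ 0.2 -0.9 -0.5] gap 0.582 off [124.1   2.9   0.6] ang [-0.02 -0.02  0.07]
```

```bash
python3 -m crank '[{"grip":0.6,"offset":[45,1,0],"angular":[0,0,0]},{"grip":0.6,"offset":[90,2,0],"angular":[0,0,0]},{"grip":0.6,"offset":[128.7,2.9,0],"angular":[0,0,0]},{"grip":0.6,"offset":[128.7,2.9,40],"angular":[0,0,0]},{"grip":0.6,"offset":[128.7,2.9,80],"angular":[0,0,0]},{"grip":0.6,"offset":[128.7,2.9,90],"angular":[0,0,0]},{"grip":0.6,"offset":[128.7,2.9,90],"angular":[0,0,0]},{"grip":0.6,"offset":[128.7,2.9,90],"angular":[0,0,0]},{"grip":0.6,"offset":[128.7,2.9,90],"angular":[0,0,0]}]'
python3 - <<'E'
from h import *
w=snap("wrist"); cv2.imwrite("pics/w4.png",w["pixels"][:,:,::-1]);
s=snap("side"); t=snap("top")
A=cv2.resize(s["pixels"][160:260,260:390,::-1],(520,400),interpolation=cv2.INTER_CUBIC)
cv2.imwrite("pics/s4.png",A)
go([.587,-.0115,.11],7.3)
E
```

```text
t: 5.5
tcp_pos: [0.5885, -0.0133, 0.1123]
tool_rot: [0.661, 0.75, 0.001, 0.002]
force: [-0.3, -0.2, -1.1]
finger_gap: 0.58
t 5.65 tcp [ 0.5879 -0.0133  0.1118] yaw 7.24 F [-0.6  0.  -0.3] gap 0.579 off [ 1.9 -0.7  1.8] ang [ 0.16  0.05 -0.06]
```

View pics/w4.png

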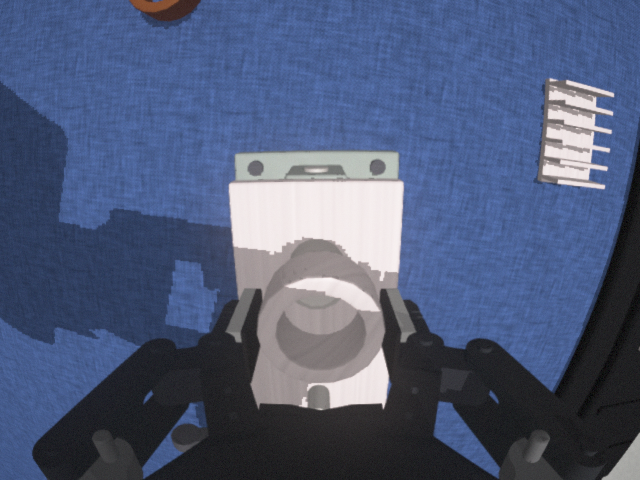

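View pics/s4.png

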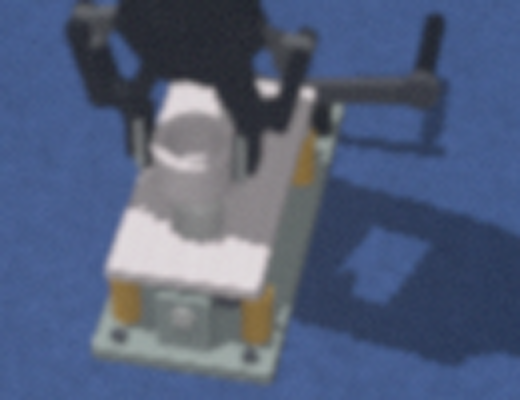

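```bash
python3 -m crank '[{"grip":0.6,"offset":[0,0,0],"angular":[0,0,0]},{"grip":0.6,"offset":[0,0,0],"angular":[0,0,0]}]'
python3 - <<'E'
from h import *
w=snap("wrist"); go([.587,-.0115,.11],7.3); import pickle; pickle.dump(w,open("w5.pkl","wb"))
cv2.imwrite("pics/w5.png",cv2.resize(w["pixels"][225:425,220:420,::-1],(600,600),interpolation=cv2.INTER_CUBIC))
E
```

```text
t: 5.85
tcp_pos: [0.5871, -0.013, 0.1108]
tool_rot: [0.661, 0.75, 0.0, 0.0]
force: [-0.1, -0.3, -0.9]
finger_gap: 0.584
t 5.9 tcp [ 0.5871 -0.013   0.1106] yaw 7.25 F [ 0.3 -0.4 -0.7] gap 0.583 off [1.5 0.1 0.6] ang [ 0.03  0.01 -0.05]
```

View pics/w5.png

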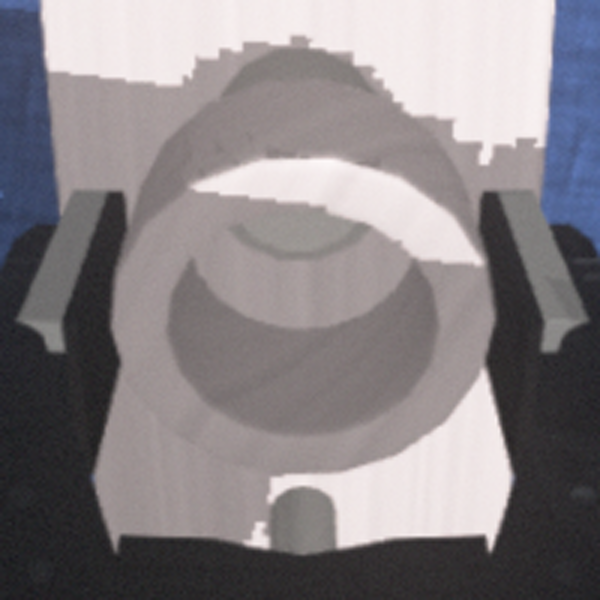

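Run:
```python
import pickle
from h import *
w=pickle.load(open("w5.pkl","rb"));st,R=tool();tcp=st["tcp_pos"]
f=lambda x,y,z: R.T@(onz(w,220+(x+.5)/3-.5,225+(y+.5)/3-.5,z)-tcp)*1000
print("pin -x edge z.097/.093",f(300,248,.097).round(1),f(300,260,.093).round(1))
print("pin +x edge",f(300,46,.093).round(1), f(300,46,.097).round(1))
for db in (-.005,-.002,0,.003,.006): print(db,"rim bottom -x",f(303,327,tcp[2]+db).round(1),"top -x inner",f(303,435,tcp[2]+db+.028).round(1),"top -x outer",f(303,474,tcp[2]+db+.028).round(1),"width",f(486,330,tcp[2]+db+.028)[1]-f(112,330,tcp[2]+db+.028)[1])
```

```text
pin -x edge z.097/.093 [-8.  -0.6 13.6] [-12.5  -0.6  17.6]
pin +x edge [24.7 -0.6 17.6] [26.  -0.6 13.6]
-0.005 rim bottom -x [-17.5  -0.1   5. ] top -x inner [-17.1  -0.1 -23. ] top -x outer [-24.1  -0.1 -23. ] width 48.01986425448645
-0.002 rim bottom -x [-15.6  -0.1   2. ] top -x inner [-14.7  -0.1 -26. ] top -x outer [-21.6  -0.1 -26. ] width 46.82070580477129
0 rim bottom -x [-14.3  -0.1   0. ] top -x inner [-13.1  -0.1 -28. ] top -x outer [-19.8  -0.1 -28. ] width 46.02126683829452
0.003 rim bottom -x [-12.3  -0.1  -3. ] top -x inner [-10.7  -0.1 -31. ] top -x outer [-17.3  -0.1 -31. ] width 44.82210838857937
0.006 rim bottom -x [-10.4  -0.1  -6. ] top -x inner [ -8.3  -0.1 -34. ] top -x outer [-14.7  -0.1 -34. ] width 43.62294993886411
```

```bash
python3 -m crank '[{"grip":0.6,"offset":[2,-0.3,0],"angular":[0,0,0]},{"grip":0.6,"offset":[2,-0.3,4],"angular":[0,0,0]},{"grip":0.6,"offset":[2,-0.3,8],"angular":[0,0,0]},{"grip":0.6,"offset":[2,-0.3,12],"angular":[0,0,0]},{"grip":0.6,"offset":[2,-0.3,15],"angular":[0,0,0]},{"grip":0.6,"offset":[2,-0.3,18],"angular":[0,0,0]},{"grip":0.6,"offset":[2,-0.3,18],"angular":[0,0,0]}]'
python3 - <<'E'
from h import *
go([.587,-.0115,.076],7.3)
w=snap("wrist");cv2.imwrite("pics/w6.png",cv2.resize(w["pixels"][225:425,220:420,::-1],(600,600),interpolation=cv2.INTER_CUBIC))
E
```

```text
t: 6.6
tcp_pos: [0.5861, -0.0109, 0.0917]
tool_rot: [0.661, 0.75, -0.0, -0.0]
force: [0.2, -0.0, -1.0]
finger_gap: 0.581
t 6.6 tcp [ 0.5861 -0.0109  0.0917] yaw 7.26 F [ 0.2 -0.  -1. ] gap 0.581 off [-0.8  0.9 15.7] ang [-0.06 -0.02 -0.04]
```

View pics/w6.png

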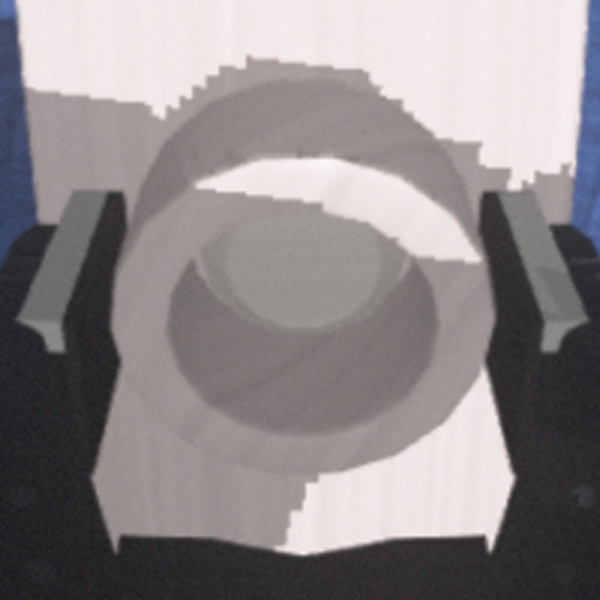

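Pin is inside the bore with no side force. Going on down.

```bash
python3 -m crank '[{"grip":0.6,"offset":[0,0,4],"angular":[0,0,0]},{"grip":0.6,"offset":[0,0,8],"angular":[0,0,0]},{"grip":0.6,"offset":[0,0,11],"angular":[0,0,0]},{"grip":0.6,"offset":[0,0,14],"angular":[0,0,0]},{"grip":0.6,"offset":[0,0,15.5],"angular":[0,0,0]},{"grip":0.6,"offset":[0,0,15.5],"angular":[0,0,0]}]'; python3 -c "
from h import *
go([.587,-.0115,.076],7.3)"
```

```text
t: 7.25
tcp_pos: [0.5862, -0.0108, 0.0765]
tool_rot: [0.661, 0.75, -0.0, -0.0]
force: [0.2, -0.2, -0.6]
finger_gap: 0.58
t 7.25 tcp [ 0.5862 -0.0108  0.0765] yaw 7.26 F [ 0.2 -0.2 -0.6] gap 0.58 off [-0.7  0.7  0.5] ang [-0.03 -0.01 -0.04]
```

```bash
python3 -m crank '[{"grip":0.6,"offset":[0,0,1],"angular":[0,0,0]},{"grip":0.6,"offset":[0,0,1.5],"angular":[0,0,0]},{"grip":0.6,"offset":[0,0,1.5],"angular":[0,0,0]}]';python3 -m crank '[{"grip":0.6,"offset":[0,0,1],"angular":[0,0,0]},{"grip":0.6,"offset":[0,0,1],"angular":[0,0,0]}]'
```

```text
t: 7.55
tcp_pos: [0.5865, -0.0109, 0.076]
tool_rot: [0.661, 0.75, 0.0, 0.0]
force: [-1.8, -0.4, 4.4]
finger_gap: 0.583
t: 7.75
tcp_pos: [0.5865, -0.0109, 0.0759]
tool_rot: [0.661, 0.75, 0.0, 0.0]
force: [-3.1, 0.4, 10.3]
finger_gap: 0.585
```

Seated on the plate: contact at TCP 0.076, 10 N. I'll release, retreat upward, and head for the narrow sleeve.

```bash
python3 -m crank '[{"grip":0.2,"offset":[0,0,-1],"angular":[0,0,0]},{"grip":0.1,"offset":[0,0,-1],"angular":[0,0,0]},{"grip":0.1,"offset":[0,0,-1],"angular":[0,0,0]},{"grip":0.1,"offset":[0,0,-1],"angular":[0,0,0]},{"grip":0.1,"offset":[0,0,-20],"angular":[0,0,0]},{"grip":0.1,"offset":[0,0,-60],"angular":[0,0,0]},{"grip":0.1,"offset":[0,0,-80],"angular":[0,0,0]},{"grip":0.1,"offset":[0,0,-80],"angular":[0,0,0]}]'
python3 - <<'E'
from h import *
w=snap("wrist");cv2.imwrite("pics/w7.png",w["pixels"][:,:,::-1])
go([.587,.235,.13],7.3)
E
```

```text
t: 8.55
tcp_pos: [0.5887, -0.0113, 0.1573]
tool_rot: [0.661, 0.75, 0.002, 0.003]
force: [0.7, 0.5, -0.5]
finger_gap: 0.9
t 8.6 tcp [ 0.5873 -0.011   0.1555] yaw 7.27 F [0.1 0.2 0. ] gap 0.902 off [244.1  30.7  25.3] ang [ 0.17  0.06 -0.03]
```

View pics/w7.png

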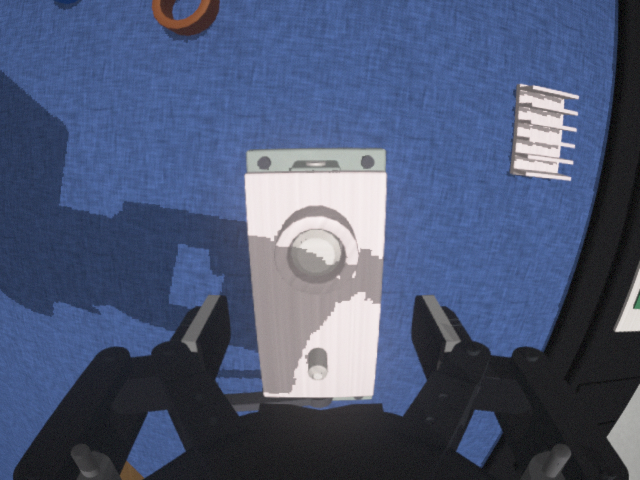

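Wide sleeve sits over the thick pin at (317,252), flat. Next the narrow sleeve.

```bash
python3 -m crank '[{"grip":0.1,"offset":[46,6,0],"angular":[0,0,0]},{"grip":0.1,"offset":[92,12,0],"angular":[0,0,0]},{"grip":0.1,"offset":[138,18,0],"angular":[0,0,0]},{"grip":0.1,"offset":[184,24,0],"angular":[0,0,0]},{"grip":0.1,"offset":[230,29,10],"angular":[0,0,0]},{"grip":0.1,"offset":[276,34.5,25],"angular":[0,0,0]},{"grip":0.1,"offset":[276,34.5,30],"angular":[0,0,0]},{"grip":0.1,"offset":[276,34.5,30],"angular":[0,0,0]},{"grip":0.1,"offset":[276,34.5,30],"angular":[0,0,0]},{"grip":0.1,"offset":[276,34.5,30],"angular":[0,0,0]}]'
python3 - <<'E'
from h import *
w=snap("wrist");go([.587,.267,.13],7.3)
cv2.imwrite("pics/w8.png",w["pixels"][:,:,::-1])
import pickle; pickle.dump(w,open("w8.pkl","wb"))
u,v=proj(w,np.array([.586,.267,.036])).astype(int)
for e in ell(w,(u-50,v-50,u+50,v+50),"pics/e8.png",lo=190): print(onz(w,*e[:2],.036).round(4))
E
```

```text
t: 9.6
tcp_pos: [0.5861, 0.2656, 0.1242]
tool_rot: [0.662, 0.75, -0.0, 0.0]
force: [-0.7, 0.2, 0.1]
finger_gap: 0.902
t 9.65 tcp [0.5863 0.2657 0.1245] yaw 7.13 F [ 0.9 -0.3 -0.1] gap 0.904 off [ 1.2  0.9 -5.5] ang [ 0.01  0.01 -0.17]
[322.7 234.4] [40.  50.6] 200
[0.5865 0.2708 0.036 ]
```

View pics/w8.png

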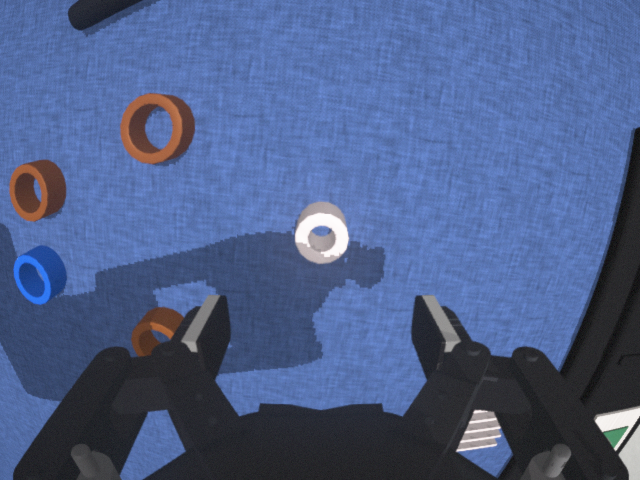

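View pics/e8.png

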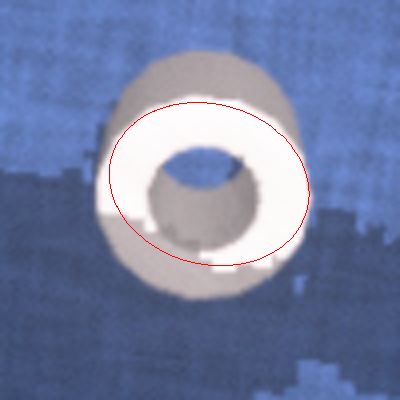

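Run:
```python
from h import *
import pickle; w=pickle.load(open("w8.pkl","rb"))
u,v=proj(w,np.array([.586,.267,.036])).astype(int)
p=onz(w,u-50+50.4,v-50+48.9,.036);print(u,v,p.round(4))
go([p[0],p[1]-.001,.008],7.3)
```

```text
321 239 [0.586  0.2683 0.036 ]
t 9.65 tcp [0.5863 0.2657 0.1245] yaw 7.13 F [ 0.9 -0.3 -0.1] gap 0.904 off [ 1.700e+00 -1.000e-01  1.165e+02] ang [ 0.01  0.01 -0.17]
```

```bash
python3 -m crank '[{"grip":0.1,"offset":[1.7,0,40],"angular":[0,0,0]},{"grip":0.1,"offset":[1.7,0,80],"angular":[0,0,0]},{"grip":0.1,"offset":[1.7,0,105],"angular":[0,0,0]},{"grip":0.1,"offset":[1.7,0,118],"angular":[0,0,0]},{"grip":0.3,"offset":[1.7,0,118],"angular":[0,0,0]},{"grip":0.5,"offset":[1.7,0,118],"angular":[0,0,0]},{"grip":0.75,"offset":[1.7,0,118],"angular":[0,0,0]},{"grip":0.75,"offset":[1.7,0,118],"angular":[0,0,0]},{"grip":0.75,"offset":[1.7,0,118],"angular":[0,0,0]},{"grip":0.75,"offset":[1.7,0,118],"angular":[0,0,0]}]' 30
python3 - <<'E'
from h import *
go([0.586,.2673,.008],7.3)
w=snap("wrist"); cv2.imwrite("pics/w9.png",w["pixels"][:,:,::-1])
E
```

```text
t: 10.65
tcp_pos: [0.5871, 0.2692, 0.0083]
tool_rot: [0.661, 0.751, 0.002, 0.001]
force: [-0.6, -1.9, 6.6]
finger_gap: 0.417
t 10.65 tcp [0.5871 0.2692 0.0083] yaw 7.28 F [-0.6 -1.9  6.6] gap 0.417 off [-1.8 -1.3  0.3] ang [ 0.22 -0.01 -0.02]
```

View pics/w9.png

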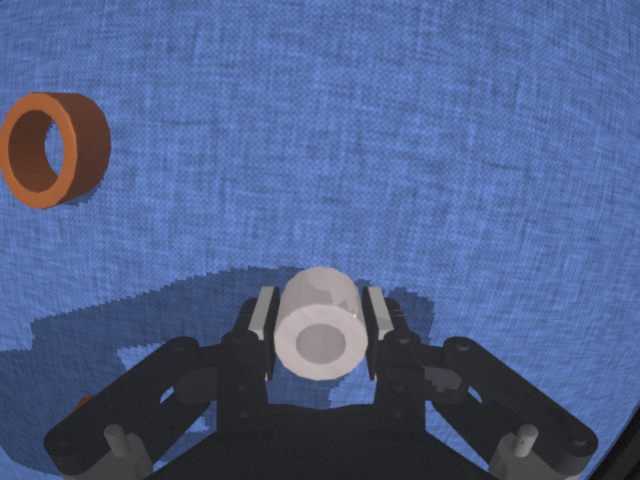

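```bash
python3 -m crank '[{"grip":0.75,"offset":[0,0,-40],"angular":[0,0,0]},{"grip":0.75,"offset":[0,0,-90],"angular":[0,0,0]},{"grip":0.75,"offset":[0,0,-140],"angular":[0,0,0]},{"grip":0.75,"offset":[-46,-4.5,-160],"angular":[0,0,0]},{"grip":0.75,"offset":[-92,-9,-160],"angular":[0,0,0]},{"grip":0.75,"offset":[-138,-13.5,-160],"angular":[0,0,0]},{"grip":0.75,"offset":[-184,-18,-160],"angular":[0,0,0]},{"grip":0.75,"offset":[-230,-22.5,-160],"angular":[0,0,0]},{"grip":0.75,"offset":[-276,-27,-160],"angular":[0,0,0]},{"grip":0.75,"offset":[-322,-31,-160],"angular":[0,0,0]}]'; python3 -m crank '[{"grip":0.75,"offset":[-44,-4,0],"angular":[0,0,0]},{"grip":0.75,"offset":[-44,-4,0],"angular":[0,0,0]},{"grip":0.75,"offset":[-44,-4,0],"angular":[0,0,0]},{"grip":0.75,"offset":[-44,-4,0],"angular":[0,0,0]}]'
python3 - <<'E'
from h import *
w=snap("wrist"); cv2.imwrite("pics/w10.png",w["pixels"][:,:,::-1])
go([.5979,-.0990,.125],7.3)
E
```

```text
t: 11.7
tcp_pos: [0.595, -0.0559, 0.1666]
tool_rot: [0.661, 0.751, 0.0, -0.0]
force: [0.4, -1.0, -1.7]
finger_gap: 0.415
t: 12.1
tcp_pos: [0.5965, -0.0973, 0.1662]
tool_rot: [0.661, 0.751, 0.0, -0.001]
force: [-0.1, 0.1, -0.8]
finger_gap: 0.414
t 12.15 tcp [ 0.5966 -0.0969  0.1662] yaw 7.35 F [-1.4  0.2 -1.4] gap 0.413 off [-2.3  1.1 41.2] ang [-0.04 -0.05  0.05]
```

View pics/w10.png

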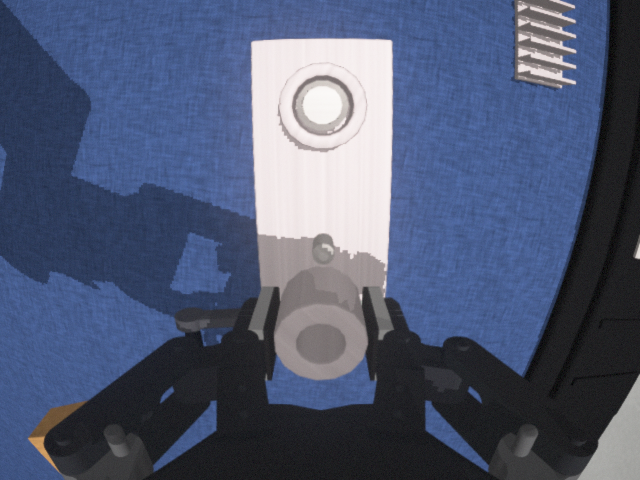

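Run:
```python
from h import *
w=snap("wrist"); go([.5979,-.0990,.125],7.3); import pickle; pickle.dump(w,open("w11.pkl","wb"))
cv2.imwrite("pics/w11.png",cv2.resize(w["pixels"][225:395,235:405,::-1],None,fx=3.5,fy=3.5,interpolation=cv2.INTER_CUBIC))
```

```text
t 12.2 tcp [ 0.5967 -0.0968  0.1663] yaw 7.38 F [-0.4  0.8 -1. ] gap 0.414 off [-2.4  0.9 41.3] ang [-0.03 -0.03  0.08]
```

View pics/w11.png

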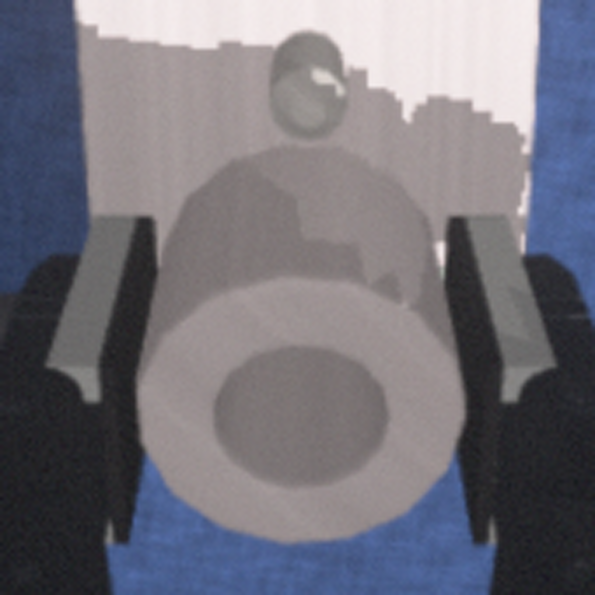

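Run:
```python
from h import *
import pickle; w=pickle.load(open("w11.pkl","rb")); st,R=tool();tcp=st["tcp_pos"]
f=lambda x,y,z: R.T@(onz(w,235+(x+.5)/3.5-.5,225+(y+.5)/3.5-.5,z)-tcp)*1000
print("pin",f(309,98,.097).round(1), (tcp+R@f(309,98,.097)/1000).round(4))
for dz in (.022,.025,.028): print(dz,"sleeve",f(301,413,tcp[2]+dz).round(1),"w",(f(465,413,tcp[2]+dz)-f(138,413,tcp[2]+dz))[1])
```

```text
pin [-0.7  1.1 69.3] [ 0.5978 -0.0973  0.097 ]
0.022 sleeve [ -4.2  -0.3 -22. ] w 36.50698294350031
0.025 sleeve [ -2.1  -0.3 -25. ] w 35.60209714720312
0.028 sleeve [ -0.1  -0.3 -28. ] w 34.69721135090604
```

Run:
```python
from h import *
import pickle; w=pickle.load(open("w11.pkl","rb")); st,R=tool();tcp=st["tcp_pos"]
f=lambda x,y,z: R.T@(onz(w,235+(x+.5)/3.5-.5,225+(y+.5)/3.5-.5,z)-tcp)*1000
print("pin near",f(309,138,.093)[0]+7,f(309,138,.097)[0]+6,"foot far",f(309,29,.071)[0]-7)
for dz in (-.007,-.010,-.013): print(dz,"centre from bottom rim",f(301,143,tcp[2]+dz)[0]-18,"top far/near",f(301,277,tcp[2]+dz+.036)[0]-18,f(301,543,tcp[2]+dz+.036)[0]+18)
```

```text
pin near -2.825302706022482 -2.195748518231964 foot far -3.2306374732510332
-0.007 centre from bottom rim -1.5016209549207886 top far/near -1.0690268336572366 0.6243449129400958
-0.01 centre from bottom rim -2.73725266271291 top far/near -2.683364691015088 -1.8925385081621933
-0.013 centre from bottom rim -3.972884370505035 top far/near -4.297702548372952 -4.409421929264511
```

```bash
python3 -m crank '[{"grip":0.75,"offset":[-0.7,1.4,25],"angular":[0,0,0]},{"grip":0.75,"offset":[-0.7,1.4,50],"angular":[0,0,0]},{"grip":0.75,"offset":[-0.7,1.4,55],"angular":[0,0,0]},{"grip":0.75,"offset":[-0.7,1.4,55],"angular":[0,0,0]},{"grip":0.75,"offset":[-0.7,1.4,55],"angular":[0,0,0]},{"grip":0.75,"offset":[-0.7,1.4,55],"angular":[0,0,0]},{"grip":0.75,"offset":[-0.7,1.4,55],"angular":[0,0,0]}]'
python3 - <<'E'
from h import *
go([.598,-.0975,.085],7.3)
w=snap("wrist");cv2.imwrite("pics/w12.png",cv2.resize(w["pixels"][225:395,235:405,::-1],None,fx=3.5,fy=3.5,interpolation=cv2.INTER_CUBIC))
E
```

```text
t: 12.9
tcp_pos: [0.5992, -0.0992, 0.1125]
tool_rot: [0.661, 0.751, 0.0, 0.001]
force: [0.2, -0.3, -0.3]
finger_gap: 0.413
t 12.9 tcp [ 0.5992 -0.0992  0.1125] yaw 7.27 F [ 0.2 -0.3 -0.3] gap 0.413 off [ 1.9 -1.1 27.5] ang [ 0.11  0.06 -0.03]
```

View pics/w12.png

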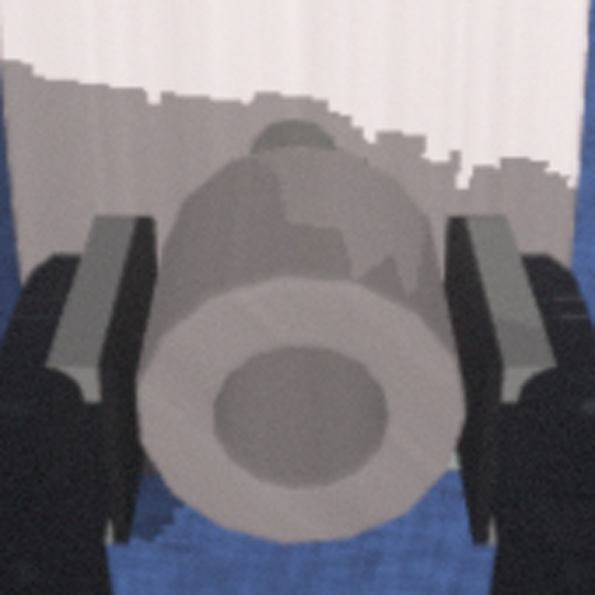

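```bash
python3 -m crank '[{"grip":0.75,"offset":[1.7,-0.8,0],"angular":[0,0,0]},{"grip":0.75,"offset":[1.7,-0.8,0],"angular":[0,0,0]},{"grip":0.75,"offset":[1.7,-0.8,0],"angular":[0,0,0]}]'
python3 - <<'E'
from h import *
go([.598,-.0975,.085],7.3)
w=snap("wrist");cv2.imwrite("pics/w13.png",cv2.resize(w["pixels"][225:395,235:405,::-1],None,fx=3.5,fy=3.5,interpolation=cv2.INTER_CUBIC))
import pickle; pickle.dump(w,open("w13.pkl","wb"))
E
```

```text
t: 13.25
tcp_pos: [0.5975, -0.0975, 0.1114]
tool_rot: [0.661, 0.75, 0.0, 0.0]
force: [-0.2, 0.7, -0.4]
finger_gap: 0.417
t 13.25 tcp [ 0.5975 -0.0975  0.1114] yaw 7.26 F [-0.2  0.7 -0.4] gap 0.417 off [-0.1  0.5 26.4] ang [ 0.    0.   -0.04]
```

View pics/w13.png

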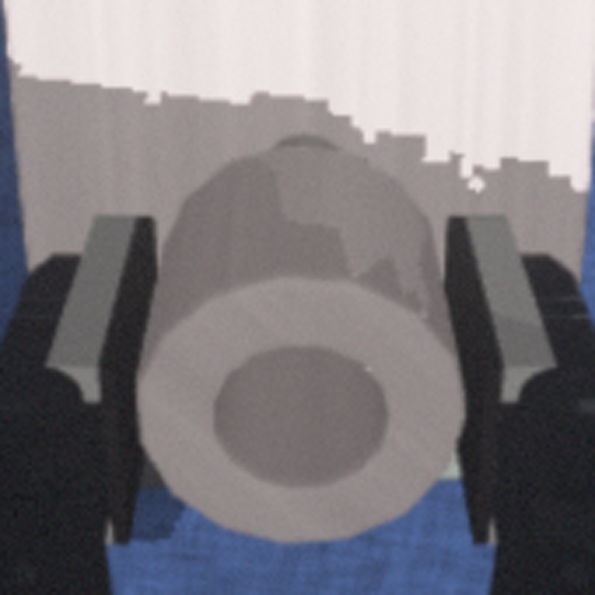

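Run:
```python
from h import *
import pickle; w=pickle.load(open("w13.pkl","rb")); st,R=tool();tcp=st["tcp_pos"]
f=lambda x,y,z: R.T@(onz(w,235+(x+.5)/3.5-.5,225+(y+.5)/3.5-.5,z)-tcp)*1000
print("pin",f(306,135,.071)-[7,0,0], "sleeve bottom", [(f(301,144,tcp[2]+d)-[18,0,0]).round(1) for d in (-.008,-.01,-.012)])
```

```text
pin [-2.80754067  0.55623762 40.36766042] sleeve bottom [array([-1.9, -0.2,  8. ]), array([-2.7, -0.2, 10. ]), array([-3.6, -0.2, 12. ])]
```

Pin and sleeve axes now agree within about 1 mm. Nudging by +0.6 in y and descending.

```bash
python3 -m crank '[{"grip":0.75,"offset":[-0.2,0.6,4],"angular":[0,0,0]},{"grip":0.75,"offset":[-0.2,0.6,8],"angular":[0,0,0]},{"grip":0.75,"offset":[-0.2,0.6,11],"angular":[0,0,0]},{"grip":0.75,"offset":[-0.2,0.6,13],"angular":[0,0,0]},{"grip":0.75,"offset":[-0.2,0.6,13],"angular":[0,0,0]}]'
```

```text
t: 13.8
tcp_pos: [0.5978, -0.0975, 0.0978]
tool_rot: [0.661, 0.75, -0.0, -0.001]
force: [-0.1, -0.7, -1.7]
finger_gap: 0.411
```

```bash
python3 -m crank '[{"grip":0.75,"offset":[0,0,4],"angular":[0,0,0]},{"grip":0.75,"offset":[0,0,8],"angular":[0,0,0]},{"grip":0.75,"offset":[0,0,12],"angular":[0,0,0]},{"grip":0.75,"offset":[0,0,16],"angular":[0,0,0]},{"grip":0.75,"offset":[0,0,18],"angular":[0,0,0]},{"grip":0.75,"offset":[0,0,18],"angular":[0,0,0]}]';python3 -m crank '[{"grip":0.75,"offset":[0,0,1],"angular":[0,0,0]},{"grip":0.75,"offset":[0,0,1],"angular":[0,0,0]}]'
```

```text
t: 14.4
tcp_pos: [0.5979, -0.0975, 0.0798]
tool_rot: [0.661, 0.75, -0.0, -0.0]
force: [-0.7, -0.4, -0.2]
finger_gap: 0.414
t: 14.6
tcp_pos: [0.5983, -0.0976, 0.0795]
tool_rot: [0.661, 0.75, 0.0, 0.0]
force: [-0.1, 0.5, -0.7]
finger_gap: 0.416
```

```bash
python3 -m crank '[{"grip":0.75,"offset":[0,0,0.7],"angular":[0,0,0]},{"grip":0.75,"offset":[0,0,1.5],"angular":[0,0,0]},{"grip":0.75,"offset":[0,0,1.5],"angular":[0,0,0]}]'
```

```text
t: 14.9
tcp_pos: [0.5984, -0.0977, 0.0793]
tool_rot: [0.661, 0.751, 0.0, 0.0]
force: [-2.9, -0.1, 7.7]
finger_gap: 0.414
```

```bash
python3 -m crank '[{"grip":0.4,"offset":[0,0,-1],"angular":[0,0,0]},{"grip":0.3,"offset":[0,0,-1],"angular":[0,0,0]},{"grip":0.3,"offset":[0,0,-1],"angular":[0,0,0]},{"grip":0.3,"offset":[0,0,-20],"angular":[0,0,0]},{"grip":0.3,"offset":[0,0,-60],"angular":[0,0,0]},{"grip":0.3,"offset":[0,0,-90],"angular":[0,0,0]},{"grip":0.3,"offset":[-45,0,-100],"angular":[0,0,0]},{"grip":0.3,"offset":[-90,-10,-100],"angular":[0,0,0]},{"grip":0.3,"offset":[-90,-40,-100],"angular":[0,0,0]},{"grip":0.3,"offset":[-90,-40,-100],"angular":[0,0,0]}]';python3 -m crank '[{"grip":0.3,"offset":[0,0,0],"angular":[0,0,0]},{"grip":0.3,"offset":[0,0,0],"angular":[0,0,0]}]'
python3 - <<'E'
from h import *
w=snap("wrist");cv2.imwrite("pics/w14.png",w["pixels"][:,:,::-1])
import pickle; pickle.dump(w,open("w14.pkl","wb"))
go([.506,-.228,.14],7.3)
print(proj(w,np.array([.5063,-.227,.059])))
s=snap("side");cv2.imwrite("pics/s14.png",cv2.resize(s["pixels"][150:260,260:400,::-1],(700,550),interpolation=cv2.INTER_CUBIC))
E
```

```text
t: 15.9
tcp_pos: [0.5661, -0.1928, 0.177]
tool_rot: [0.662, 0.749, -0.001, -0.003]
force: [0.1, 0.6, 0.2]
finger_gap: 0.703
t: 16.1
tcp_pos: [0.5705, -0.1916, 0.1778]
tool_rot: [0.661, 0.751, 0.0, 0.0]
force: [0.3, 0.3, 0.1]
finger_gap: 0.697
t 16.15 tcp [ 0.5706 -0.1915  0.1778] yaw 7.32 F [-0.3 -0.4 -0.5] gap 0.697 off [-28.  -68.8  37.8] ang [0.04 0.02 0.02]
[232.5594173  261.79276885]
```

View pics/w14.png

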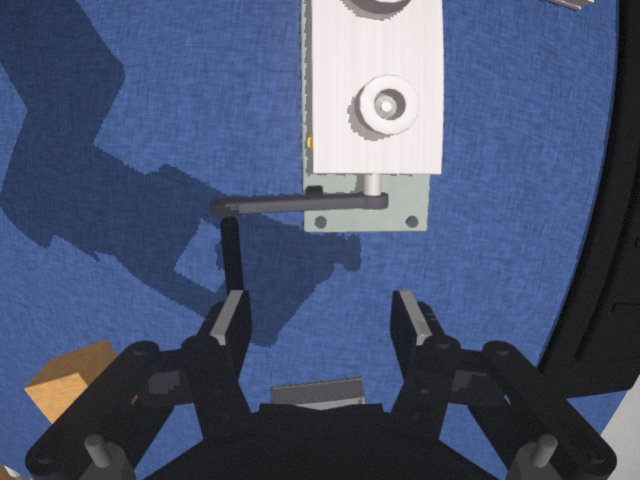

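View pics/s14.png

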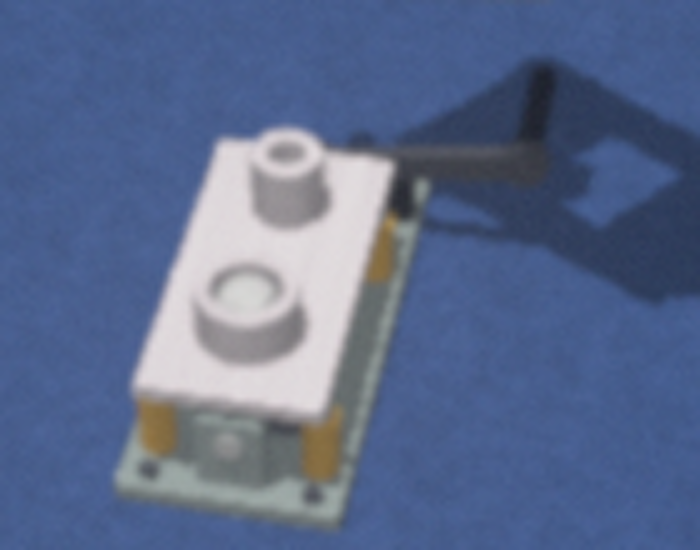

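Wrist view: the narrow sleeve (388,105) has the pin in its bore. Side view: both sleeves sit flat on the plate. The handle at (233,258) is where predicted, so I go over it.

```bash
python3 -m crank '[{"grip":0.3,"offset":[-15,-35,0],"angular":[0,0,0]},{"grip":0.3,"offset":[-28,-69,20],"angular":[0,0,0]},{"grip":0.3,"offset":[-28,-69.5,50],"angular":[0,0,0]},{"grip":0.3,"offset":[-28,-69.5,50],"angular":[0,0,0]},{"grip":0.3,"offset":[-28,-69.5,50],"angular":[0,0,0]},{"grip":0.3,"offset":[-28,-69.5,50],"angular":[0,0,0]}]'
python3 - <<'E'
from h import *
w=snap("wrist");cv2.imwrite("pics/w15.png",w["pixels"][:,:,::-1])
go([.505,-.227,.041],7.3)
print(proj(w,np.array([.5044,-.2248,.059])))
import pickle; pickle.dump(w,open("w15.pkl","wb"))
E
```

```text
t: 16.8
tcp_pos: [0.5062, -0.2287, 0.129]
tool_rot: [0.66, 0.751, 0.0, 0.001]
force: [0.6, 0.1, -0.3]
finger_gap: 0.701
t 16.85 tcp [ 0.5061 -0.2287  0.1291] yaw 7.34 F [ 0.1 -0.1 -0.4] gap 0.698 off [ 2.  -1.1 88.1] ang [0.14 0.12 0.04]
[318.63558938 244.82979246]
```

View pics/w15.png

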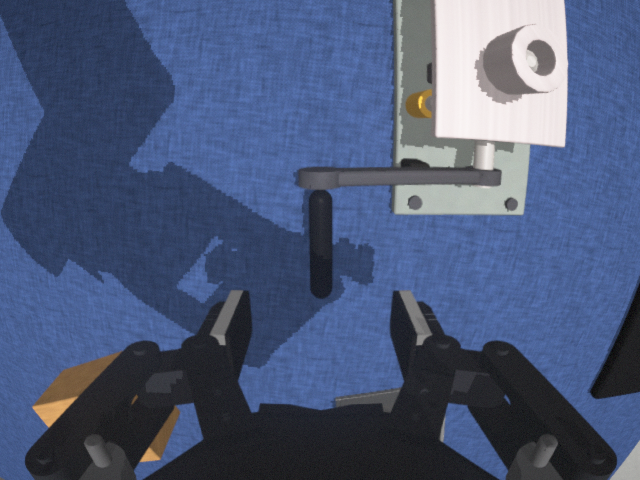

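```bash
python3 -m crank '[{"grip":0.3,"offset":[1.5,-0.5,40],"angular":[0,0,0]},{"grip":0.3,"offset":[1.5,-0.5,70],"angular":[0,0,0]},{"grip":0.3,"offset":[1.5,-0.5,87],"angular":[0,0,0]},{"grip":0.3,"offset":[1.5,-0.5,87],"angular":[0,0,0]},{"grip":0.5,"offset":[1.5,-0.5,87],"angular":[0,0,0]},{"grip":0.7,"offset":[1.5,-0.5,87],"angular":[0,0,0]},{"grip":0.95,"offset":[1.5,-0.5,87],"angular":[0,0,0]},{"grip":0.95,"offset":[1.5,-0.5,87],"angular":[0,0,0]},{"grip":0.95,"offset":[1.5,-0.5,87],"angular":[0,0,0]},{"grip":0.95,"offset":[1.5,-0.5,87],"angular":[0,0,0]}]' 25
python3 - <<'E'
from h import *
w=snap("wrist");cv2.imwrite("pics/w16.png",w["pixels"][:,:,::-1])
go([.505,-.227,.041],7.3)
for k in range(1,19):
    a=.17+k*1.75/18; print(k,(110*(.9856-np.cos(a))).round(1),(-110*(np.sin(a)-.1692)).round(1),end="; ")
E
```

```text
t: 17.85
tcp_pos: [0.5062, -0.2276, 0.0423]
tool_rot: [0.661, 0.75, 0.001, 0.003]
force: [3.6, 3.0, 2.7]
finger_gap: 0.154
t 17.9 tcp [ 0.5061 -0.2276  0.0423] yaw 7.25 F [4.9 2.8 1.1] gap 0.156 off [ 0.7 -1.1  1.3] ang [ 0.28  0.17 -0.05]
1 2.3 -10.4; 2 5.6 -20.6; 3 9.9 -30.4; 4 15.2 -39.7; 5 21.3 -48.5; 6 28.2 -56.6; 7 35.9 -64.1; 8 44.2 -70.7; 9 53.2 -76.5; 10 62.7 -81.4; 11 72.6 -85.4; 12 82.9 -88.4; 13 93.4 -90.4; 14 104.1 -91.3; 15 114.7 -91.2; 16 125.4 -90.1; 17 135.8 -87.9; 18 146.1 -84.7;
```

View pics/w16.png

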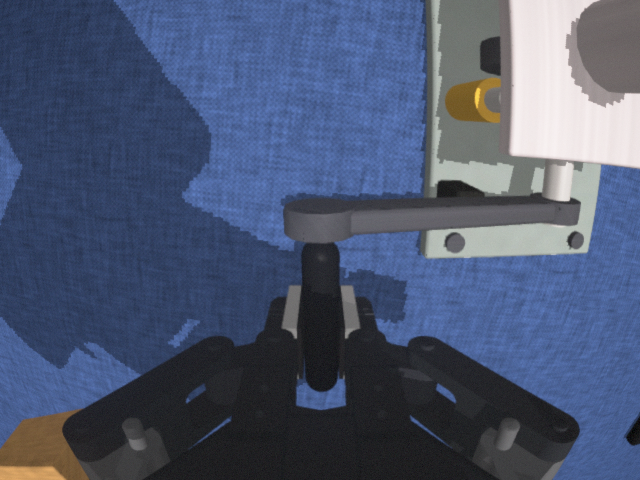

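Handle is gripped between the pads (13 mm opening). Swinging up along the arc.

```bash
python3 -m crank '[{"grip":0.95,"offset":[0,2.3,-10.4],"angular":[0,0,0]},{"grip":0.95,"offset":[0,5.6,-20.6],"angular":[0,0,0]},{"grip":0.95,"offset":[0,9.9,-30.4],"angular":[0,0,0]},{"grip":0.95,"offset":[0,15.2,-39.7],"angular":[0,0,0]},{"grip":0.95,"offset":[0,21.3,-48.5],"angular":[0,0,0]},{"grip":0.95,"offset":[0,28.2,-56.6],"angular":[0,0,0]},{"grip":0.95,"offset":[0,28.2,-56.6],"angular":[0,0,0]}]' 25
python3 - <<'E'
from h import *
w=snap("wrist");cv2.imwrite("pics/w17.png",w["pixels"][:,:,::-1])
go([.505,-.227,.041],7.3)
E
```

```text
t: 18.6
tcp_pos: [0.5305, -0.2241, 0.0988]
tool_rot: [0.66, 0.751, -0.002, -0.001]
force: [-3.4, -6.4, -3.5]
finger_gap: 0.152
t 18.65 tcp [ 0.5302 -0.2242  0.0984] yaw 7.36 F [-3.6 -6.1 -3.3] gap 0.15 off [  0.5 -25.1  57.5] ang [-0.22  0.04  0.06]
```

View pics/w17.png

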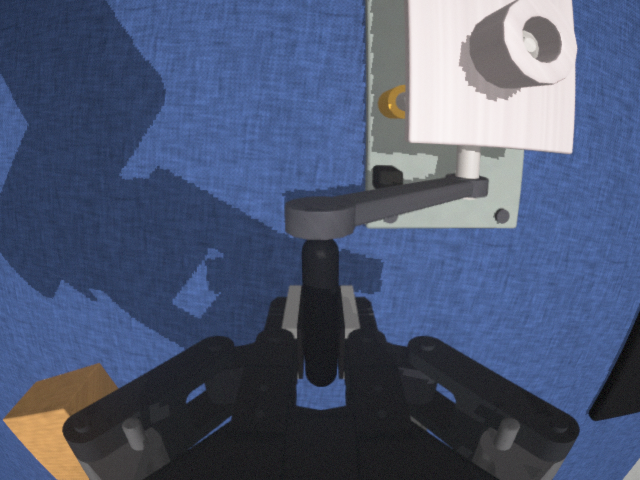

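```bash
python3 -m crank '[{"grip":0.95,"offset":[0,7.7,-7.5],"angular":[0,0,0]},{"grip":0.95,"offset":[0,16,-14.1],"angular":[0,0,0]},{"grip":0.95,"offset":[0,25,-19.9],"angular":[0,0,0]},{"grip":0.95,"offset":[0,34.5,-24.8],"angular":[0,0,0]},{"grip":0.95,"offset":[0,44.4,-28.8],"angular":[0,0,0]},{"grip":0.95,"offset":[0,54.7,-31.8],"angular":[0,0,0]},{"grip":0.95,"offset":[0,65.2,-33.8],"angular":[0,0,0]},{"grip":0.95,"offset":[0,75.9,-34.7],"angular":[0,0,0]},{"grip":0.95,"offset":[0,86.5,-34.6],"angular":[0,0,0]},{"grip":0.95,"offset":[0,86.5,-34.6],"angular":[0,0,0]}]' 25
python3 - <<'E'
from h import *
w=snap("wrist");cv2.imwrite("pics/w18.png",w["pixels"][:,:,::-1])
go([.505,-.227,.041],7.3)
E
```

```text
t: 19.65
tcp_pos: [0.6171, -0.2124, 0.1357]
tool_rot: [0.661, 0.751, -0.001, -0.0]
force: [-5.5, -0.7, 11.8]
finger_gap: 0.151
t 19.7 tcp [ 0.6168 -0.2124  0.1357] yaw 7.3 F [-5.2  0.2 12.1] gap 0.151 off [  -0.2 -112.6   94.9] ang [-0.1   0.03  0.  ]
```

View pics/w18.png

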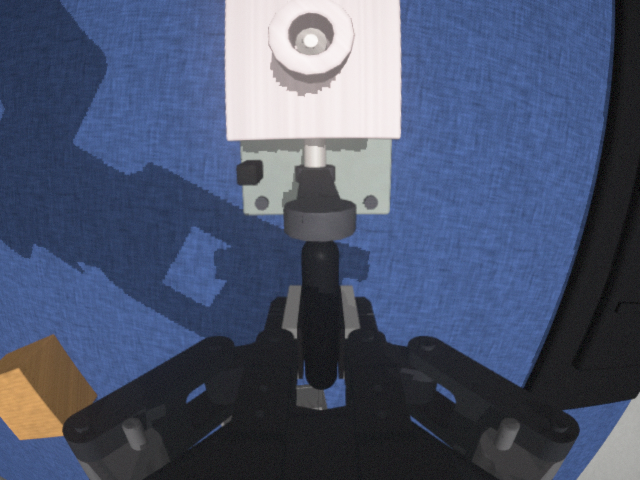

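```bash
python3 -m crank '[{"grip":0.95,"offset":[0,10.5,-1],"angular":[0,0,0]},{"grip":0.95,"offset":[0,21,0.9],"angular":[0,0,0]},{"grip":0.95,"offset":[0,32.9,4.5],"angular":[0,0,0]},{"grip":0.95,"offset":[0,32.9,4.5],"angular":[0,0,0]},{"grip":0.95,"offset":[0,32.9,4.5],"angular":[0,0,0]},{"grip":0.95,"offset":[0,32.9,4.5],"angular":[0,0,0]}]' 25
python3 - <<'E'
from h import *
w=snap("wrist");cv2.imwrite("pics/w19.png",w["pixels"][:,:,::-1])
go([.505,-.227,.041],7.3)
st=manip.sense();d=st["tcp_pos"]-np.array([.592,-.0553,0]);c,s=np.cos(np.radians(7.3)),np.sin(np.radians(7.3))
fx=d[0]*c+d[1]*s; print("foot x",fx,"y",-d[0]*s+d[1]*c,"cam",np.pi/2+np.arcsin(fx/.11)-.17)
s=snap("side");cv2.imwrite("pics/s19.png",cv2.resize(s["pixels"][150:260,260:400,::-1],(700,550),interpolation=cv2.INTER_CUBIC))
import pickle;pickle.dump((w,s),open("w19.pkl","wb"))
E
```

```text
t: 20.3
tcp_pos: [0.6483, -0.2081, 0.1291]
tool_rot: [0.661, 0.751, -0.001, -0.002]
force: [-3.8, -1.3, 5.1]
finger_gap: 0.15
t 20.35 tcp [ 0.6483 -0.2081  0.1291] yaw 7.28 F [-4.2 -1.3  4.3] gap 0.15 off [  -0.7 -144.2   88.6] ang [-0.2  -0.06 -0.02]
foot x 0.036415544835841474 y -0.15868042810977043 cam 1.7382128610793852
```

View pics/w19.png

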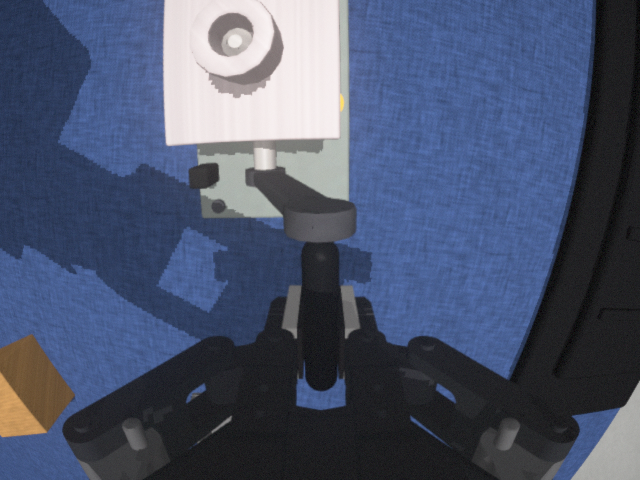

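View pics/s19.png

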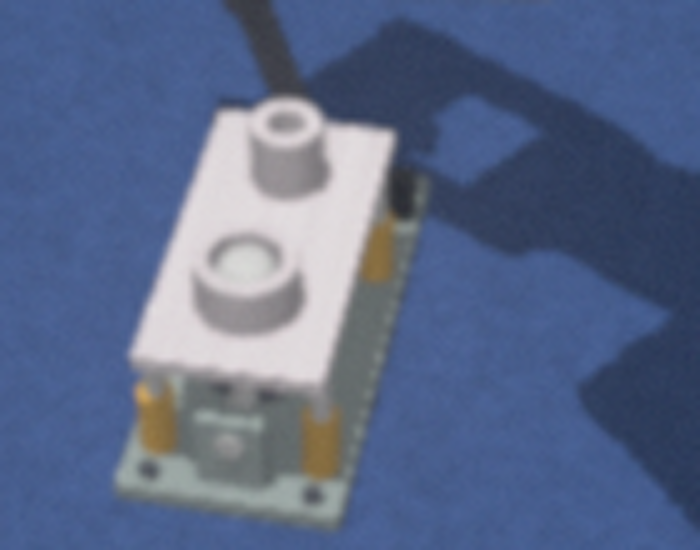

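Run:
```python
from h import *
import pickle; w,s=pickle.load(open("w19.pkl","rb"))
cv2.imwrite("pics/w19c.png",cv2.resize(w["pixels"][130:270,220:370,::-1],None,fx=4,fy=4,interpolation=cv2.INTER_CUBIC))
c,sn=np.cos(np.radians(7.3)),np.sin(np.radians(7.3))
F=lambda p:(lambda d:np.array([d[0]*c+d[1]*sn,-d[0]*sn+d[1]*c]))(p[:2]-np.array([.592,-.0553]))
for z in (.044,.048): print(F(onz(w,264.5,155,z)))
print(F(onz(w,320.5,260,.150)),F(onz(w,320.5,350,.150)))
```

```text
[ 0.00134442 -0.10124881]
[ 0.00196468 -0.10088319]
[ 0.0362851  -0.12852168] [ 0.03629012 -0.16714761]
```

View pics/w19c.png

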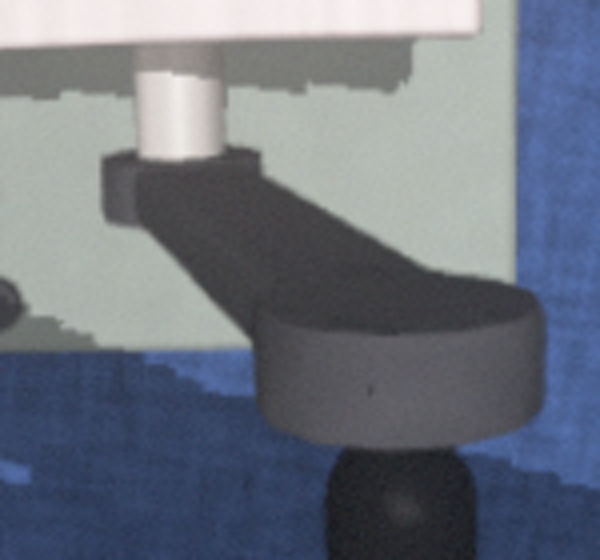

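```bash
python3 -m crank '[{"grip":0.95,"offset":[0,2,0.2],"angular":[0,0,0]},{"grip":0.95,"offset":[0,2,0.2],"angular":[0,0,0]},{"grip":0.95,"offset":[0,2,0.2],"angular":[0,0,0]},{"grip":0.95,"offset":[0,2,0.2],"angular":[0,0,0]},{"grip":0.95,"offset":[0,2,0.2],"angular":[0,0,0]}]' 25
python3 - <<'E'
from h import *
w=snap("wrist");cv2.imwrite("pics/w20.png",w["pixels"][:,:,::-1]);s=snap("side");t=snap("top")
st=manip.sense();d=st["tcp_pos"]-np.array([.592,-.0553,0]);c,sn=np.cos(np.radians(7.3)),np.sin(np.radians(7.3))
fx=d[0]*c+d[1]*sn; print("foot x",fx,"cam",np.pi/2+np.arcsin(fx/.11)-.17,st["force"],st["finger_gap"],st["t"],st["qd"].round(3))
cv2.imwrite("pics/t20.png",t["pixels"][:,:,::-1])
# lift from side view: thin-sleeve top rim centre ~ crop(288,122) f=5
for n,(x,y) in {"narrow":(288,122),"wide":(247,262)}.items():
    pass
cv2.imwrite("pics/s20.png",cv2.resize(s["pixels"][150:260,260:400,::-1],(700,550),interpolation=cv2.INTER_CUBIC))
F=lambda p:(lambda d:np.array([d[0]*c+d[1]*sn,-d[0]*sn+d[1]*c]))(p[:2]-np.array([.592,-.0553]))
from math import *
# plate near corner(s) height from side view
base=np.array([.592,-.0553,0]);fw=lambda x,y,z: base+np.array([x*c-y*sn,x*sn+y*c,z])
for h in (.071,.0899,.0899+.028): print(h,[( (proj(s,fw(x,y,h))-[260,150])*5).round(0) for x,y in ((-.045,.09),(.045,.09),(0,.045))])
E
```

```text
t: 20.9
tcp_pos: [0.6497, -0.2079, 0.1287]
tool_rot: [0.661, 0.751, -0.001, -0.002]
force: [-5.5, -1.3, 5.2]
finger_gap: 0.154
foot x 0.03786935505588139 cam 1.7522541310479158 [-4.75078406 -0.40969507  4.62788813] 0.14901103642891764 21.05 [ 0.     0.     0.     0.    -0.     0.002]
0.071 [array([323., 416.]), array([132., 387.]), array([250., 334.])]
0.0899 [array([323., 387.]), array([130., 358.]), array([249., 305.])]
0.11789999999999999 [array([323., 343.]), array([127., 314.]), array([247., 261.])]
```

View pics/s20.png

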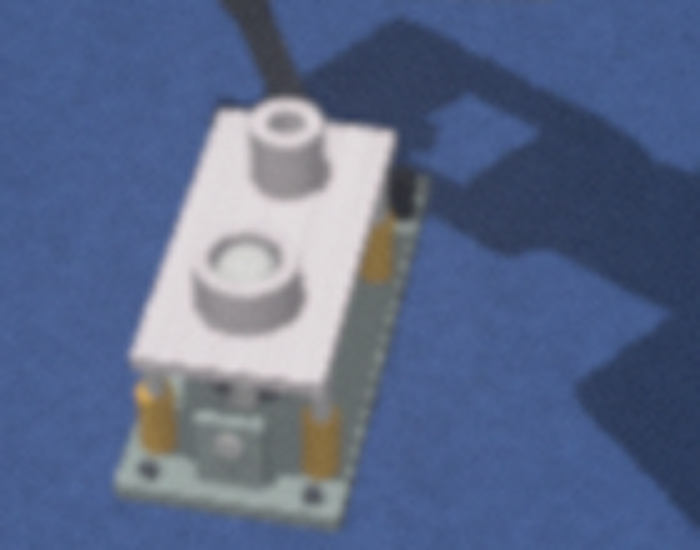

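View pics/t20.png

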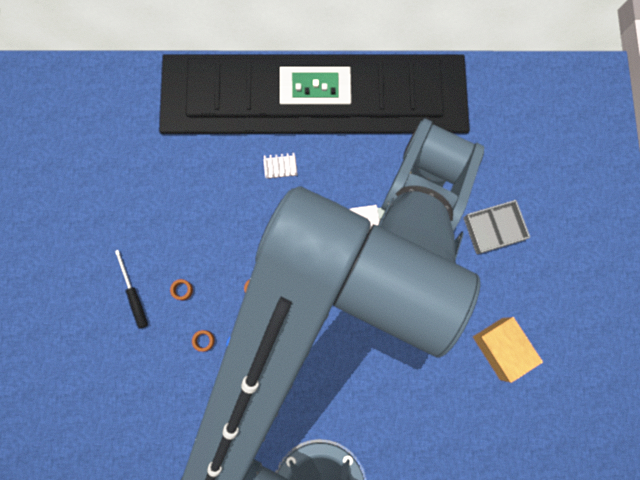

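View pics/w20.png

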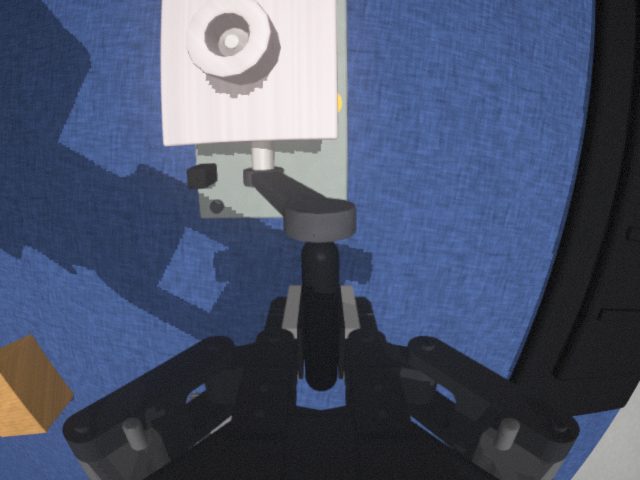

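Plate corners in the side crop, at (323,387) and (130,358), match the full-lift prediction exactly. The wide sleeve's top is at (247,262) against a predicted (247,261), so it is seated. The handle is held at (320,330), and the tray, carton, heat sink and screwdriver have not moved.

```bash
python3 -c "
from station import manip
print(manip.sign_off())"
```

```text
the job is handed in; nothing more can be done
None
```

I slipped both sleeves onto their pins while the lift was down: the wide one on the thick pin, the narrow one on the thin pin. Each was pressed until it touched the plate, at about 10 N and 8 N. I then swung the cam lever up and handed the job in at about 21 s, still gripping the handle.

**Last checks:**
- **Cam angle:** the tool position gives about 1.75 rad. A rougher wrist-camera estimate just before the final 2 mm nudge was about 0.015 rad lower than the tool's reading. That difference changes the lift very little.
- **Lift and sleeves:** in the side view the plate corners and the wide sleeve's top edge are within a pixel of where they should be at full lift. The narrow sleeve looks flat on the plate with its pin showing in the bore, but I did not measure its height again after the lift.
- **Grip:** the handle is between the pads at about 13 mm opening, the force on the tool was about 7 N, and the arm was still.
- **Other items:** the screwdriver, tray, heat sink and carton look unmoved. The arm hid the blue ring and most of one brown ring in the final top view. The arm did not go near them after the sleeves were picked up.

The wrist and fixed cameras disagreed by up to about 3 mm along the robot's y axis. I placed the sleeves from the wrist view, and both went on without pushing sideways.

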